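# Set out a glaze test on the ware board

### The arm

A 6-joint arm with a two-finger parallel gripper is mounted at the origin on a cart in front of the work surface, level with it; the furniture and walls round the work are solid. World frame = base frame: x ahead of the robot, y to its left, z up, the work surface at z = 0. Lengths are in m, angles in degrees, forces in N, time in s.
With the tool pointing down it reaches from about 0.3 to 0.75 m from the base axis. Payload 8.5 kg.
Tool frame: the origin (TCP) lies on the centre line of the jaws, within the pads' length; the fingertips stand 11 mm ahead of it and the grasp point (between the pads) lies 8 mm behind it (env.nose_length is the distance from the TCP to the fingertips, in m); z points along the fingers, y is the line along which they close (so a half turn about z gives the same grasp; the last joint's range is limited). The gripper opens to 88 mm and grips with 3 to 60 N. Pads are 18 mm wide; open, the fingers measure 123 mm over their backs; the gripper's body (75 mm by 187 mm) begins 45 mm behind the grasp point.
Start: joints at [-79.544, 21.807, 74.336, -0, 83.858, -12.336], TCP at [0.213, -0.507, 0.25] pointing down, gripper open.
Joint ranges: [-178.18, 178.18], [-50.72, 133.34], [12.68, 142.11], [-81.47, 261.47], [9.98, 163.14], [-165.26, 165.26]. Speed limits (degrees/s): [136.94, 136.94, 180, 180, 180, 180].

### API

Orientations are given as [roll, pitch, yaw] about the fixed x, y, z axes, in that order (R = Rz(yaw) Ry(pitch) Rx(roll)).
In Python, from workcell import env, eyes gives the robot as it stands.
- The arm moves only by the tool send_rows, never from a script. Its argument "increments" is a list of rows, each an object of numbers: "x", "y", "z": the shift along the tool's x, y, z in cm; "ax", "ay", "az": the turn, a rotation vector about the tool's x, y, z in degrees; "gripper": the closure in counts, from 0 (fully open) to 255 (shut). In form: [{"x": .., "y": .., "z": .., "ax": .., "ay": .., "az": .., "gripper": ..}, ...]. A call has 1 to 10 rows; each row is the pose to reach, as a shift and turn from the pose commanded when the call began, along the tool's axes at that moment; what a row does not reach only later rows make up. A row lasts 1/10 s, in which the tool goes at most 50 mm and 8.59 degrees, less where a joint would pass 70% of its speed; a pose out of reach is approached as far as the arm can. A call with a gripper value outside its range is refused whole. The fingers move at their own pace and stop on an object; "grip_force" is the grip in N (left out, the last holds). Time passes only in rows, so rows that repeat a pose let the fingers close. It gives the time, the measured TCP pose, the force, the opening and the grip force at its end, in the units of the state.
- env.state(): the state, without advancing time (a new reading comes with each control period).
- eyes.read_camera(name): name is "scene" or "top"; returns a dict with "color" (420x560x3 uint8, blue, green, red), "mtx" (3x3 intrinsics, pixels), "k1" (the pictures are not rectified: a ray, as slopes to the right and down, at radius r is drawn at 1 + k1 r^2 times it, then the intrinsics apply), "R" (3x3) and "t" (3): a world point X has camera coordinates R X + t. Camera axes: x right, y down, z forward; pixel columns grow to the right and rows downward; lengths in m; the calibration is good to about 2 mm. A picture is of the moment at which its call begins. There is no depth.
- env.finish_job(): hands the job in; it is judged then, once.
The state is a dict: "time": time; "q": joint angles; "dq": joint speeds; "tau": joint torques, N m; "eef_pos": TCP position; "ee_rot": TCP orientation; "wrist_force": force on the tool from outside, world axes, zero at the start; "torque": the same for the moment, N m; "gripper_width": finger opening in m; "gripper_force": force on a finger pad.
Only numpy, scipy, OpenCV 4.12 (cv2) and the standard library are available. Lean on these libraries where they do the work, as an engineer would, in place of code of your own. Each camera call takes 0.05 s, during which the arm holds its last target. There are 200 camera calls.

### The job

Set out the glaze test on the ware board: stand the black-lidded glaze jar upright in the centre of the square bat and the unglazed clay cup upright, mouth up, in the centre of the round bat, and lay the needle tool flat on the board exactly midway between the two bats, square across the board's length. Lay the round test tile from the worktop flat on top of the jar's lid, centred, to show what is in it. Leave everything else where it lies.

Things in the scene. Friction and masses are not known exactly. Their poses are not given: they have to be found in the camera images.
- ware_board: Fixed pale wooden ware board lying on the work surface, 120 x 340 x 14 mm, long along its own y axis. Origin: centre of its underside (its top is 14 mm higher). The two bats lie on it 115 mm either side of its centre, so its centre is midway between them; which bat is at which end varies.
- square_bat: Fixed square wooden bat, 100 x 100 x 12 mm, lying on the ware board near one end; two small pin holes. Origin: centre of its underside, so its top is 12 mm above the origin and 26 mm above the work surface.
- round_bat: Fixed round wooden bat, 100 mm diameter, 12 mm thick, lying on the ware board near the other end; two small pin holes. Origin: centre of its underside, so its top is 12 mm above the origin and 26 mm above the work surface.
- jar: Loose screw jar of glaze standing upright, 62 mm diameter, 105 mm high, white labelled body and a flat-topped black lid that is fixed on; about 0.32 kg. Origin: centre of its underside, z up. Grasp across the diameter, e.g. 70 to 75 mm above its base.
- cup: Loose unglazed terracotta cup standing upright, mouth up, no handle, rim outer diameter 62 mm, narrowing a little to its foot, 70 mm high, wall 4 mm; about 0.12 kg. Origin: centre of its underside, z up. Grasp across the outside.
- tile: Loose round glaze test tile lying flat by itself on the worktop (not one of those in the open drawer or on the rack), a blue-grey disc of 44 mm diameter, 8 mm thick. Origin: centre of its underside. Pinch it across the rim.
- needle_tool: Loose needle tool lying flat: slim straight wooden handle with a thin plain steel needle, 150 mm long, 11 mm wide, 12 mm high (no wire loop). Long along its own y axis. Origin: middle of its underside. Pinch it across its width at the middle.
- loop_tool: Bystander, leave alone: larger trimming tool with a wire loop at its end, 190 mm long, 26 mm wide, 12 mm high, lying between the board and the tin along its own y axis. Origin: middle of its underside.
- cap_1: Bystander, leave alone: white ribbed bottle cap, 36 mm diameter, 22 mm high. Origin: centre of its underside.
- cap_2: Bystander, leave alone: a second, like white bottle cap, 36 mm diameter, 22 mm high. Origin: centre of its underside.
Mind the look-alikes: they are no part of the job. There is more than one size of the jar; the one meant has the size given above.

How it is judged:
By the outcome, as a careful person would: the job done as asked, in the order asked, and still so for the second after the job is handed in, with the robot touching nothing.
It also fails if it takes over 115 s, if anything falls off the work surface, if the arm or the gripper's body presses on something with over 40 N, if the wrist force passes 120 N, or if a joint passes its speed limit or range.

## Working session

There is one attempt and no reset: what is moved stays moved. The work goes in short steps, Python scripts to look and compute and a tool call to move; the robot and the scene stay as the last step left them, time stands still between calls to the robot, and variables do not carry over. Pictures are saved under pics/ and viewed, at most 14 in all, crops included, and the job is handed in when it is done.

Besides the shell and the picture viewer there is one more tool, called after ">>>" in YAML: its name, and indented under it one key for each argument. send_rows: Moves the arm, as the interface text tells. Its arguments: {"type":"object","properties":{"increments":{"type":"array","items":{"type":"object","properties":{"x":{"type":"number"},"y":{"type":"number"},"z":{"type":"number"},"ax":{"type":"number"},"ay":{"type":"number"},"az":{"type":"number"},"gripper":{"type":"number"}}}},"grip_force":{"type":"number"}},"required":["increments"]}

```bash
ls; mkdir -p pics
cat > h.py <<'E'
import numpy as np, cv2
from workcell import env, eyes
def snap(n,f=None):
    c=eyes.read_camera(n)
    if f: cv2.imwrite('pics/'+f,c['color'])
    return c
def ray(c,u,v):
    K=np.array(c['mtx']);a=np.array([(u-K[0,2])/K[0,0],(v-K[1,2])/K[1,1]])
    p=a.copy()
    for _ in range(20): p=a/(1+c['k1']*(p@p))
    R=np.array(c['R']);t=np.array(c['t']).ravel()
    return -R.T@t, R.T@np.array([p[0],p[1],1.])
def onz(c,u,v,z):
    o,d=ray(c,u,v); return o+d*(z-o[2])/d[2]
def proj(c,X):
    R=np.array(c['R']);t=np.array(c['t']).ravel();K=np.array(c['mtx'])
    p=R@np.array(X)+t;p=p[:2]/p[2];p=p*(1+c['k1']*(p@p))
    return K[0,0]*p[0]+K[0,2],K[1,1]*p[1]+K[1,2]
def tri(c1,p1,c2,p2):
    o1,d1=ray(c1,*p1);o2,d2=ray(c2,*p2)
    s=np.linalg.lstsq(np.c_[d1,-d2],o2-o1,rcond=None)[0]
    a=o1+s[0]*d1;b=o2+s[1]*d2
    return (a+b)/2,np.linalg.norm(a-b)
E
python3 - <<'E'
from h import *
for n in('scene','top'):
    c=snap(n,n+'0.png');R=np.array(c['R']);print(n,(-R.T@np.array(c['t']).ravel()).round(3),R.round(2).tolist())
print(env.state())
E
```

```text
pics
scene [-0.371  0.969  0.621] [[-0.7, -0.71, -0.01], [-0.29, 0.3, -0.91], [0.65, -0.64, -0.42]]
top [0.471 0.074 1.236] [[-0.02, -1.0, -0.01], [-1.0, 0.02, -0.06], [0.06, 0.01, -1.0]]
{'time': 0.1, 'q': array([-7.95425021e+01,  2.18360355e+01,  7.43768457e+01, -1.30146995e-03,
        8.38575146e+01, -1.23363495e+01]), 'dq': array([ 0.00286365, -0.08947234, -0.15392783,  0.02968804,  0.012326  ,
        0.06557195]), 'tau': array([ 4.91437706e-03, -4.38650501e+01, -2.24909824e+01,  7.15169543e-02,
        3.42054921e-02, -7.61701699e-05]), 'eef_pos': array([ 0.21302524, -0.50682733,  0.24923075]), 'ee_rot': array([-1.79930953e+02, -1.37761300e-02,  2.27939792e+01]), 'wrist_force': array([-0.22669402, -0.78766821,  0.15494286]), 'torque': array([-0.02747071,  0.03864856, -0.00866106]), 'gripper_force': 0.0, 'gripper_width': 0.08824361098700406}
```

View pics/scene0.png

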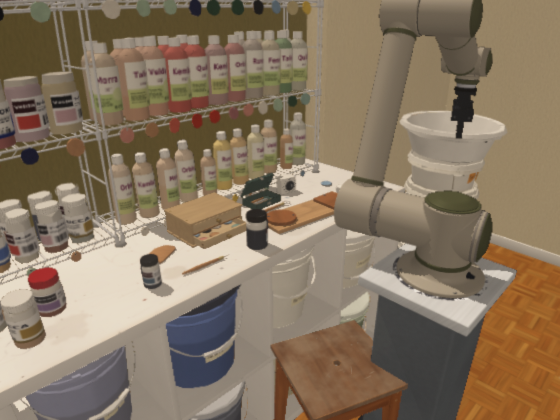

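View pics/top0.png

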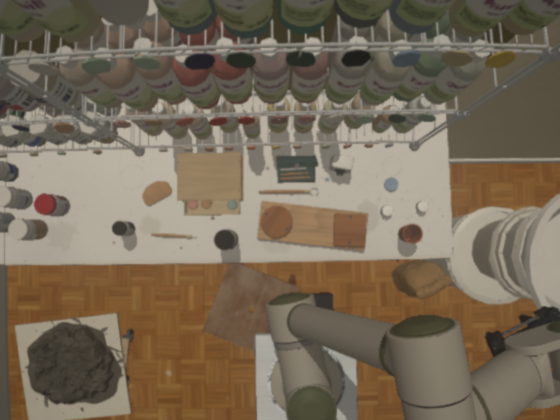

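Run:
```python
from h import *
a=cv2.imread('pics/top0.png')[160:270,90:450];b=cv2.imread('pics/scene0.png')[165:300,120:390]
a=cv2.resize(a,(792,242),interpolation=cv2.INTER_CUBIC);b=cv2.resize(b,(702,351),interpolation=cv2.INTER_CUBIC)
b=cv2.copyMakeBorder(b,0,0,0,90,0)
cv2.imwrite('pics/crop.png',np.vstack([a,b]))
c=snap('top')
for n,u,v,z in[('jar',225,240,.105),('small',122,228,.08),('cup',410,233,.07),('tile',391,184,.008),('ndl',172,236,.01),('rb',276,221,.026),('sb',350,230,.026),('cap',387,211,.02),('cap',422,207,.02)]:print(n,onz(c,u,v,z).round(3))
```

```text
jar [0.455 0.232 0.105]
small [0.495 0.547 0.08 ]
cup [ 0.465 -0.319  0.07 ]
tile [ 0.621 -0.284  0.008]
ndl [0.469 0.414 0.01 ]
rb [0.51  0.084 0.026]
sb [ 0.478 -0.145  0.026]
cap [ 0.535 -0.265  0.02 ]
cap [ 0.545 -0.377  0.02 ]
```

View pics/crop.png

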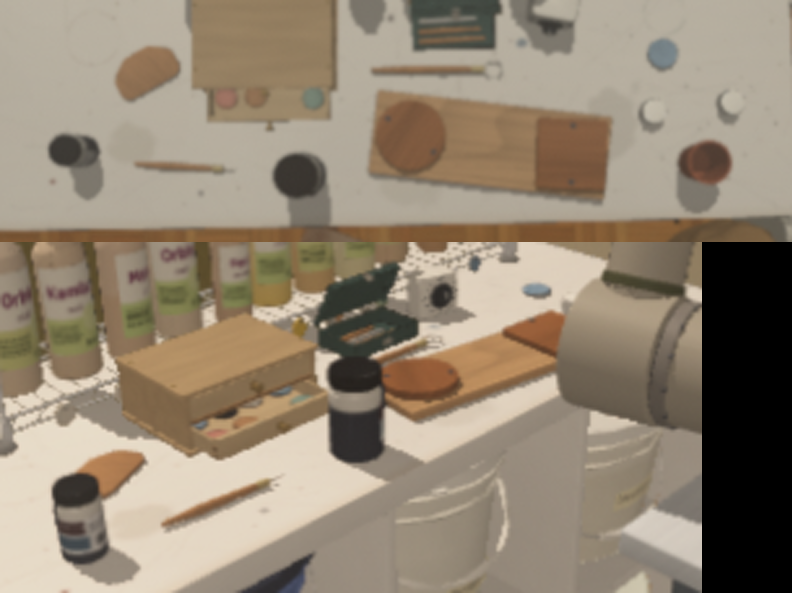

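The picture shows two black-lidded jars: top (225,240), about 66 mm wide, and top (122,228), about 48 mm wide. The first fits the 62 mm jar. The two tools are the needle at (172,236), which has a plain point, and the loop tool at (288,192), which is the bystander. The lone blue tile is at (391,184) and the cup at (410,233). Next I'll measure with masks.

```bash
cat > m.py <<'E'
from h import *
def blobs(c,roi,lo,hi,amin=15):
    x0,y0,x1,y1=roi;im=cv2.resize(c['color'][y0:y1,x0:x1],None,fx=4,fy=4,interpolation=cv2.INTER_CUBIC)
    h=cv2.cvtColor(im,cv2.COLOR_BGR2HSV);m=cv2.inRange(h,np.array(lo),np.array(hi))
    m=cv2.morphologyEx(m,cv2.MORPH_OPEN,np.ones((3,3)))
    cs=[k for k in cv2.findContours(m,cv2.RETR_EXTERNAL,cv2.CHAIN_APPROX_NONE)[0] if cv2.contourArea(k)>amin*16]
    cs.sort(key=cv2.contourArea,reverse=True)
    return [ (k.reshape(-1,2)+.5)/4-.5+[x0,y0] for k in cs]
def rect(p): return cv2.minAreaRect(p.astype(np.float32))
E
python3 - <<'E'
from m import *
t=snap('top');s=snap('scene')
def hs(c,u,v): return cv2.cvtColor(c['color'],cv2.COLOR_BGR2HSV)[v,u].tolist()
for n,u,v in[('paper',250,250),('board',310,212),('rb',276,221),('sb',350,230),('jar',223,240),('tile',391,184),('ndl',165,236),('cup',404,233),('cupin',412,236)]:print('top',n,hs(t,u,v))
for n,u,v in[('table',150,260),('lid',257,216),('jarbody',257,240),('band',257,225),('rb',282,217),('sb',325,203),('tile',326,184),('ndl',205,264),('board',300,219)]:print('scene',n,hs(s,u,v))
E
```

```text
top paper [19, 32, 177]
top board [16, 103, 156]
top rb [13, 126, 125]
top sb [13, 125, 124]
top jar [18, 44, 58]
top tile [97, 32, 134]
top ndl [15, 81, 120]
top cup [10, 114, 103]
top cupin [10, 98, 83]
scene table [15, 47, 54]
scene lid [15, 45, 45]
scene jarbody [0, 16, 48]
scene band [17, 47, 157]
scene rb [12, 159, 148]
scene sb [12, 155, 127]
scene tile [98, 29, 140]
scene ndl [13, 130, 129]
scene board [15, 127, 187]
```

```bash
cat > meas.py <<'E'
from m import *
t=snap('top');s=snap('scene')
def show(n,b,k=1,c=None,z=None):
    for p in b[:k]:
        r=rect(p);o=onz(c,*r[0],z)
        bx=cv2.boxPoints(r);w=np.array([onz(c,*q,z) for q in bx])
        print(n,np.round(r[0],1),'size',np.round(np.array(r[1]),1),'ang',round(r[2],1),'xyz',o.round(4),'sides mm',(np.linalg.norm(w[1]-w[0])*1e3).round(1),(np.linalg.norm(w[2]-w[1])*1e3).round(1),'dirs',np.degrees(np.arctan2(*(w[1]-w[0])[1::-1])).round(1))
T={}
T['board']=blobs(t,(240,195,380,260),(8,75,90),(20,255,255));show('board',T['board'],1,t,.014)
T['bats']=blobs(t,(240,195,380,260),(5,80,80),(14,255,140));show('bats',T['bats'],2,t,.026)
show('jar',blobs(t,(205,225,242,256),(0,0,0),(180,255,85)),1,t,.105)
show('small',blobs(t,(108,215,137,240),(0,0,0),(180,255,85)),1,t,.08)
show('cup',blobs(t,(395,220,428,247),(0,70,0),(14,255,150)),1,t,.07)
show('tile',blobs(t,(378,172,405,196),(80,10,80),(120,255,200)),1,t,.008)
show('ndl',blobs(t,(145,225,200,245),(8,50,60),(20,255,165)),1,t,.008)
show('Stile',blobs(s,(312,175,340,193),(80,10,80),(120,255,220)),1,s,.008)
show('Srb',blobs(s,(262,205,300,228),(5,120,60),(13,255,165)),1,s,.026)
show('Slid+body',blobs(s,(242,205,272,252),(0,0,0),(180,255,100)),2,s,.09)
show('Ssmall',blobs(s,(137,252,165,292),(0,0,0),(180,255,100)),2,s,.07)
show('Sndl',blobs(s,(175,250,232,276),(5,95,70),(18,255,200)),1,s,.008)
E
python3 meas.py
```

```text
board [312.6 225.6] size [107.4  37.7] ang 6.7 xyz [ 0.4937 -0.0305  0.014 ] sides mm 118.4 338.3 dirs -7.6
bats [349.2 229.6] size [32.6 33.2] ang 2.1 xyz [ 0.479  -0.1431  0.026 ] sides mm 103.2 102.0 dirs -3.6
bats [276.  221.3] size [32.1 32. ] ang 11.9 xyz [0.5091 0.0838 0.026 ] sides mm 99.6 100.1 dirs -12.8
jar [225.1 240.3] size [21.3 19.5] ang 41.0 xyz [0.4542 0.2319 0.105 ] sides mm 56.6 62.1 dirs -41.9
small [119.5 228.1] size [13.  14.2] ang 90.0 xyz [0.4951 0.5552 0.08  ] sides mm 44.2 39.1 dirs -91.0
cup [410.7 232.8] size [22.8 19.9] ang 26.6 xyz [ 0.4653 -0.3211  0.07  ] sides mm 60.4 69.3 dirs -28.7
tile [390.8 184. ] size [12.2 12.2] ang 90.0 xyz [ 0.6214 -0.2837  0.008 ] sides mm 39.6 39.3 dirs -90.9
ndl [169.6 235. ] size [38.6  4. ] ang 2.5 xyz [0.472  0.4223 0.008 ] sides mm 12.8 124.1 dirs -2.7
Stile [325.8 182.8] size [3.2 9.2] ang 90.0 xyz [ 0.6157 -0.2775  0.008 ] sides mm 36.8 35.6 dirs -135.6
Srb [281.3 217.5] size [15.8 29.8] ang 85.6 xyz [0.4938 0.0953 0.026 ] sides mm 99.8 116.6 dirs -125.2
Slid+body [256.2 226.9] size [45. 26.] ang 89.1 xyz [0.4084 0.2786 0.09  ] sides mm 79.0 271.9 dirs -133.6
Ssmall [148.7 260.3] size [12.4 17.8] ang 77.9 xyz [0.4932 0.5616 0.07  ] sides mm 43.9 61.8 dirs -109.9
Ssmall [147.8 276.8] size [13.8 10.8] ang 77.5 xyz [0.4291 0.6005 0.07  ] sides mm 25.0 60.4 dirs -110.2
Sndl [200.9 265.7] size [ 3.7 40.1] ang 67.6 xyz [0.4659 0.4294 0.008 ] sides mm 117.2 19.0 dirs -93.6
```

```bash
cat > go.py <<'E'
# usage: go.py x y z [roll pitch yaw] ... prints increments from current pose (first), then from each successive target
import sys
from h import *
from scipy.spatial.transform import Rotation as Ro
def Rm(e): return Ro.from_euler('xyz',e,degrees=True)
def inc(p0,R0,p1,R1):
    d=R0.inv().apply(np.array(p1)-p0)*100;w=(R0.inv()*R1).as_rotvec(degrees=True)
    print('x y z',d.round(2),'ax ay az',w.round(1),'rows',max(int(np.ceil(np.linalg.norm(d)/5)),int(np.ceil(np.linalg.norm(w)/8.59))))
if __name__=='__main__':
    s=env.state();p,R=np.array(s['eef_pos']),Rm(s['ee_rot'])
    print('now',p.round(4),np.round(s['ee_rot'],1),round(s['time'],1))
    for a in sys.argv[1:]:
        v=[float(k) for k in a.split(',')]
        R1=Rm(v[3:]) if len(v)>3 else R
        inc(p,R,v[:3],R1);p,R=np.array(v[:3]),R1
E
python3 go.py .454,.232,.25,180,0,0 .454,.232,.16 .454,.232,.064
python3 - <<'E'
from m import *
s=snap('scene')
x,y=.454,.232
for h in(.095,.105,.115):print(h,proj(s,(x,y,h)),proj(s,(x+.031*.71,y-.031*.71,h)))
print('base',proj(s,(x-.022,y+.022,0)))
E
```

```text
now [ 0.213  -0.507   0.2496] [-180.    -0.    22.8] 0.3
x y z [ 5.084e+01 -5.879e+01 -2.000e-02] ax ay az [-0.   0.  22.8] rows 16
x y z [ 0. -0.  9.] ax ay az [0. 0. 0.] rows 2
x y z [ 0.  -0.   9.6] ax ay az [0. 0. 0.] rows 2
0.095 (np.float64(257.4705106576938), np.float64(214.9449763723894)) (np.float64(257.9413844512419), np.float64(210.35269541240623))
0.105 (np.float64(257.38119703453214), np.float64(211.7689142721161)) (np.float64(257.855918020831), np.float64(207.23317175286405))
0.115 (np.float64(257.2914496147074), np.float64(208.5709681437702)) (np.float64(257.77004891032783), np.float64(204.09277786320698))
base (np.float64(257.842404530094), np.float64(249.35892570001567))
```

The scene view agrees with a jar about 105 mm tall at (0.454, 0.232): the lid's back edge is near row 208 and the base at row 249. I'll move there now.

>>> send_rows:
  increments:
    - {"x":50.8,"y":-58.8,"z":0,"az":22.8,"gripper":0}
    - {"x":50.8,"y":-58.8,"z":0,"az":22.8,"gripper":0}
    - {"x":50.8,"y":-58.8,"z":0,"az":22.8,"gripper":0}
    - {"x":50.8,"y":-58.8,"z":0,"az":22.8,"gripper":0}
    - {"x":50.8,"y":-58.8,"z":0,"az":22.8,"gripper":0}
    - {"x":50.8,"y":-58.8,"z":0,"az":22.8,"gripper":0}
    - {"x":50.8,"y":-58.8,"z":0,"az":22.8,"gripper":0}
    - {"x":50.8,"y":-58.8,"z":0,"az":22.8,"gripper":0}
    - {"x":50.8,"y":-58.8,"z":0,"az":22.8,"gripper":0}
    - {"x":50.8,"y":-58.8,"z":0,"az":22.8,"gripper":0}

```text
$.increments[0]: bad value
```

```bash
python3 go.py .454,.232,.25,180,0,0 .454,.232,.16 .454,.232,.064; python3 meas.py | grep -E "cup|tile"
```

```text
now [ 0.2131 -0.507   0.2497] [-180.    -0.    22.8] 0.4
x y z [ 5.084e+01 -5.879e+01 -2.000e-02] ax ay az [-0.   0.  22.8] rows 16
x y z [ 0. -0.  9.] ax ay az [0. 0. 0.] rows 2
x y z [ 0.  -0.   9.6] ax ay az [0. 0. 0.] rows 2
cup [410.7 232.9] size [22.9 19.8] ang 26.6 xyz [ 0.465  -0.3212  0.07  ] sides mm 60.0 69.7 dirs -28.7
tile [390.8 184. ] size [12.2 12.2] ang 90.0 xyz [ 0.6214 -0.2837  0.008 ] sides mm 39.6 39.3 dirs -90.9
Stile [325.8 182.8] size [3.2 9.2] ang 90.0 xyz [ 0.6157 -0.2775  0.008 ] sides mm 36.8 35.6 dirs -135.6
```

>>> send_rows:
  increments:
    - {"x":3.2,"y":-3.8,"z":0,"ax":0,"ay":0,"az":2,"gripper":0}
    - {"x":6.4,"y":-7.6,"z":0,"ax":0,"ay":0,"az":4,"gripper":0}
    - {"x":9.6,"y":-11.4,"z":0,"ax":0,"ay":0,"az":6,"gripper":0}
    - {"x":12.8,"y":-15.2,"z":0,"ax":0,"ay":0,"az":8,"gripper":0}
    - {"x":16,"y":-19,"z":0,"ax":0,"ay":0,"az":10,"gripper":0}
    - {"x":19.2,"y":-22.8,"z":0,"ax":0,"ay":0,"az":12,"gripper":0}
    - {"x":22.4,"y":-26.6,"z":0,"ax":0,"ay":0,"az":14,"gripper":0}
    - {"x":25.6,"y":-30,"z":0,"ax":0,"ay":0,"az":16,"gripper":0}
    - {"x":25.6,"y":-30,"z":0,"ax":0,"ay":0,"az":16,"gripper":0}

```text
time: 1.4
eef_pos: [0.3335, -0.1268, 0.25]
ee_rot: [-180.0, -0.1, 7.1]
wrist_force: [-0.3, -0.1, -0.8]
gripper_width: 0.0885
gripper_force: 0.0
```

```bash
python3 go.py .454,.232,.25,180,0,0; python3 meas.py | grep -E "cup|tile"
```

```text
now [ 0.3335 -0.1268  0.25  ] [-1.8e+02 -1.0e-01  7.1e+00] 1.4
x y z [ 1.642e+01 -3.410e+01  3.000e-02] ax ay az [-0.  -0.   7.1] rows 8
cup [410.7 232.8] size [22.8 19.8] ang 26.6 xyz [ 0.4651 -0.321   0.07  ] sides mm 60.0 69.3 dirs -28.7
tile [390.8 184. ] size [12.2 12.2] ang 90.0 xyz [ 0.6214 -0.2837  0.008 ] sides mm 39.6 39.3 dirs -90.9
Stile [325.8 182.8] size [3.2 9.2] ang 90.0 xyz [ 0.6157 -0.2775  0.008 ] sides mm 36.8 35.6 dirs -135.6
```

>>> send_rows:
  increments:
    - {"x":16.4,"y":-34.1,"z":0,"ax":0,"ay":0,"az":7.1,"gripper":0}
    - {"x":16.4,"y":-34.1,"z":0,"ax":0,"ay":0,"az":7.1,"gripper":0}
    - {"x":16.4,"y":-34.1,"z":0,"ax":0,"ay":0,"az":7.1,"gripper":0}
    - {"x":16.4,"y":-34.1,"z":0,"ax":0,"ay":0,"az":7.1,"gripper":0}
    - {"x":16.4,"y":-34.1,"z":0,"ax":0,"ay":0,"az":7.1,"gripper":0}
    - {"x":16.4,"y":-34.1,"z":0,"ax":0,"ay":0,"az":7.1,"gripper":0}
    - {"x":16.4,"y":-34.1,"z":0,"ax":0,"ay":0,"az":7.1,"gripper":0}
    - {"x":16.4,"y":-34.1,"z":0,"ax":0,"ay":0,"az":7.1,"gripper":0}
    - {"x":16.4,"y":-34.1,"z":0,"ax":0,"ay":0,"az":7.1,"gripper":0}

```text
time: 2.4
eef_pos: [0.4573, 0.2281, 0.2489]
ee_rot: [-180.0, 0.0, -0.2]
wrist_force: [-0.3, -1.4, -0.4]
gripper_width: 0.0882
gripper_force: 0.0
```

```bash
python3 go.py .454,.232,.16,180,0,0 .454,.232,.064
python3 - <<'E'
from m import *
t=snap('top');s=snap('scene')
a=cv2.resize(t['color'][165:275,190:450],(780,330),interpolation=cv2.INTER_CUBIC);b=cv2.resize(s['color'][130:255,200:460],(562,270),interpolation=cv2.INTER_CUBIC)
b=cv2.copyMakeBorder(b,0,0,0,780-562,0);cv2.imwrite('pics/c2.png',np.vstack([a,b]))
E
```

```text
now [0.4573 0.2281 0.2489] [-180.     0.    -0.2] 2.4
x y z [-0.33 -0.38  8.89] ax ay az [-0.   0.  -0.2] rows 2
x y z [ 0.  -0.   9.6] ax ay az [0. 0. 0.] rows 2
```

View pics/c2.png

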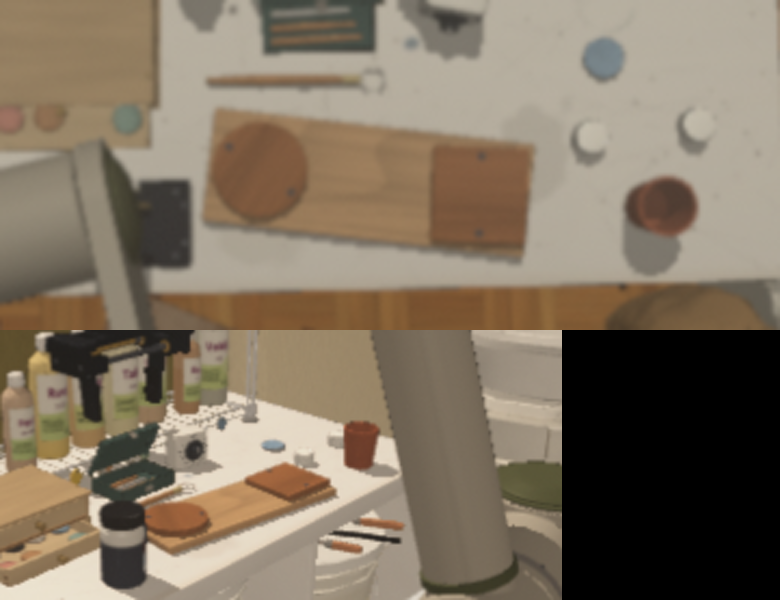

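The crop shows that the gripper body is long along the closing line. The jar stands clear, and the cup rim circle is at about top (412.7,233.3). I'll descend on the jar.

>>> send_rows:
  increments:
    - {"x":-0.3,"y":-0.4,"z":8.9,"ax":0,"ay":0,"az":0,"gripper":0}
    - {"x":-0.3,"y":-0.4,"z":8.9,"ax":0,"ay":0,"az":0,"gripper":0}
    - {"x":-0.3,"y":-0.4,"z":12,"ax":0,"ay":0,"az":0,"gripper":0}
    - {"x":-0.3,"y":-0.4,"z":15,"ax":0,"ay":0,"az":0,"gripper":0}
    - {"x":-0.3,"y":-0.4,"z":18.5,"ax":0,"ay":0,"az":0,"gripper":0}
    - {"x":-0.3,"y":-0.4,"z":18.5,"ax":0,"ay":0,"az":0,"gripper":0}
    - {"x":-0.3,"y":-0.4,"z":18.5,"ax":0,"ay":0,"az":0,"gripper":100}
    - {"x":-0.3,"y":-0.4,"z":18.5,"ax":0,"ay":0,"az":0,"gripper":100}
    - {"x":-0.3,"y":-0.4,"z":18.5,"ax":0,"ay":0,"az":0,"gripper":100}
    - {"x":-0.3,"y":-0.4,"z":18.5,"ax":0,"ay":0,"az":0,"gripper":100}
  grip_force: 25

```text
time: 3.5
eef_pos: [0.4534, 0.2313, 0.0666]
ee_rot: [-179.9, -0.2, -0.3]
wrist_force: [0.5, 4.1, 6.6]
gripper_width: 0.0618
gripper_force: 24.5
```

```bash
python3 go.py .454,.232,.16,180,0,0 .4785,-.1445,.16 .4785,-.1445,.092
python3 - <<'E'
from m import *
t=snap('top');s=snap('scene')
print(onz(t,412.7,233.3,.07))
for p in blobs(s,(335,160,390,205),(3,110,40),(13,255,190))[:2]:
    print(rect(p),p.min(0),p.max(0))
x,y=onz(t,412.7,233.3,.07)[:2]
print(proj(s,(x,y,.07)),proj(s,(x,y,0)))
E
```

```text
now [0.4534 0.2313 0.0666] [-179.9   -0.2   -0.3] 3.5
x y z [ 0.09 -0.09 -9.34] ax ay az [-0.1 -0.2 -0.3] rows 2
x y z [ 2.45 37.65  0.  ] ax ay az [0. 0. 0.] rows 8
x y z [ 0.  -0.   6.8] ax ay az [0. 0. 0.] rows 2
[ 0.46354225 -0.32722522  0.07      ]
((343.125, 198.375), (12.0, 17.0), 90.0) [334.625 192.375] [351.625 204.375]
((360.3491516113281, 188.06033325195312), (12.395164489746094, 4.456688404083252), 68.19859313964844) [359.125 181.875] [364.375 193.125]
(np.float64(366.45063457280696), np.float64(174.15830436765611)) (np.float64(365.01418201780194), np.float64(191.48772494299567))
```

>>> send_rows:
  increments:
    - {"x":0,"y":0,"z":-4.5,"ax":0,"ay":0,"az":0,"gripper":100}
    - {"x":0,"y":0,"z":-9.3,"ax":0,"ay":0,"az":0,"gripper":100}
    - {"x":0.3,"y":4,"z":-9.3,"ax":0,"ay":0,"az":0,"gripper":100}
    - {"x":0.6,"y":8.5,"z":-9.3,"ax":0,"ay":0,"az":0,"gripper":100}
    - {"x":0.9,"y":13,"z":-9.3,"ax":0,"ay":0,"az":0,"gripper":100}
    - {"x":1.2,"y":17.5,"z":-9.3,"ax":0,"ay":0,"az":0,"gripper":100}
    - {"x":1.5,"y":22,"z":-9.3,"ax":0,"ay":0,"az":0,"gripper":100}
    - {"x":1.8,"y":26.5,"z":-9.3,"ax":0,"ay":0,"az":0,"gripper":100}
    - {"x":2.2,"y":31,"z":-9.3,"ax":0,"ay":0,"az":0,"gripper":100}
    - {"x":2.5,"y":34.5,"z":-9.3,"ax":0,"ay":0,"az":0,"gripper":100}

```text
time: 4.6
eef_pos: [0.4751, -0.1169, 0.1582]
ee_rot: [180.0, 0.0, -0.4]
wrist_force: [0.5, 0.8, -3.0]
gripper_width: 0.0615
gripper_force: 24.6
```

>>> send_rows:
  increments:
    - {"x":0,"y":3,"z":0,"ax":0,"ay":0,"az":0,"gripper":100}
    - {"x":0,"y":3,"z":0,"ax":0,"ay":0,"az":0,"gripper":100}
    - {"x":0,"y":3,"z":0,"ax":0,"ay":0,"az":0,"gripper":100}
    - {"x":0,"y":3,"z":2,"ax":0,"ay":0,"az":0,"gripper":100}
    - {"x":0,"y":3,"z":4,"ax":0,"ay":0,"az":0,"gripper":100}
    - {"x":0,"y":3,"z":5,"ax":0,"ay":0,"az":0,"gripper":100}
    - {"x":0,"y":3,"z":5,"ax":0,"ay":0,"az":0,"gripper":100}

```text
time: 5.3
eef_pos: [0.4749, -0.1433, 0.107]
ee_rot: [-179.9, 0.1, -0.2]
wrist_force: [0.6, -0.7, -2.0]
gripper_width: 0.0609
gripper_force: 24.6
```

```bash
python3 go.py .4785,-.1445,.0926,180,0,0
```

```text
now [ 0.4749 -0.1433  0.107 ] [-1.799e+02  1.000e-01 -2.000e-01] 5.3
x y z [0.37 0.12 1.44] ax ay az [-0.1  0.1 -0.2] rows 1
```

>>> send_rows:
  increments:
    - {"x":0.27,"y":0.1,"z":0,"ax":0,"ay":0,"az":0,"gripper":100}
    - {"x":0.27,"y":0.1,"z":1,"ax":0,"ay":0,"az":0,"gripper":100}
    - {"x":0.27,"y":0.1,"z":1.45,"ax":0,"ay":0,"az":0,"gripper":100}
    - {"x":0.27,"y":0.1,"z":1.45,"ax":0,"ay":0,"az":0,"gripper":100}
    - {"x":0.27,"y":0.1,"z":1.5,"ax":0,"ay":0,"az":0,"gripper":100}

```text
time: 5.8
eef_pos: [0.4781, -0.1454, 0.0928]
ee_rot: [180.0, 0.0, -0.3]
wrist_force: [-0.6, 0.9, -3.1]
gripper_width: 0.0609
gripper_force: 24.7
```

```bash
python3 go.py .4785,-.1445,.0926,180,0,0
```

```text
now [ 0.4781 -0.1454  0.0928] [180.    0.   -0.3] 5.8
x y z [ 0.04 -0.09  0.02] ax ay az [ 0.   0.  -0.3] rows 1
```

>>> send_rows:
  increments:
    - {"x":0,"y":-0.1,"z":0.1,"ax":0,"ay":0,"az":0,"gripper":100}
    - {"x":0,"y":-0.1,"z":0.2,"ax":0,"ay":0,"az":0,"gripper":100}
    - {"x":0,"y":-0.1,"z":0.2,"ax":0,"ay":0,"az":0,"gripper":100}

```text
time: 6.1
eef_pos: [0.4787, -0.1448, 0.0921]
ee_rot: [179.9, -0.1, -0.3]
wrist_force: [-2.0, 0.8, 9.3]
gripper_width: 0.0609
gripper_force: 24.9
```

>>> send_rows:
  increments:
    - {"x":0,"y":0,"z":0,"ax":0,"ay":0,"az":0,"gripper":0}
    - {"x":0,"y":0,"z":0,"ax":0,"ay":0,"az":0,"gripper":0}
    - {"x":0,"y":0,"z":0,"ax":0,"ay":0,"az":0,"gripper":0}
    - {"x":0,"y":0,"z":0,"ax":0,"ay":0,"az":0,"gripper":0}
    - {"x":0,"y":0,"z":-4,"ax":0,"ay":0,"az":0,"gripper":0}
    - {"x":0,"y":0,"z":-8,"ax":0,"ay":0,"az":0,"gripper":0}
    - {"x":0,"y":4,"z":-10,"ax":0,"ay":0,"az":0,"gripper":0}
    - {"x":0,"y":9,"z":-10,"ax":0,"ay":0,"az":0,"gripper":0}
    - {"x":0,"y":14,"z":-10,"ax":0,"ay":0,"az":0,"gripper":0}
    - {"x":-0.5,"y":18,"z":-8,"ax":0,"ay":0,"az":0,"gripper":0}

```text
time: 7.1
eef_pos: [0.4728, -0.3277, 0.1726]
ee_rot: [179.8, -0.2, -0.3]
wrist_force: [0.7, 0.5, -0.0]
gripper_width: 0.0882
gripper_force: 0.0
```

```bash
python3 go.py .4635,-.327,.15,180,0,0 .4635,-.327,.037
```

```text
now [ 0.4728 -0.3277  0.1726] [179.8  -0.2  -0.3] 7.1
x y z [-0.94 -0.07  2.25] ax ay az [ 0.2 -0.2 -0.3] rows 1
x y z [ 0.  -0.  11.3] ax ay az [0. 0. 0.] rows 3
```

>>> send_rows:
  increments:
    - {"x":-0.9,"y":0,"z":0,"ax":0,"ay":0,"az":0,"gripper":0}
    - {"x":-0.9,"y":0,"z":2,"ax":0,"ay":0,"az":0,"gripper":0}
    - {"x":-0.9,"y":0,"z":5,"ax":0,"ay":0,"az":0,"gripper":0}
    - {"x":-0.9,"y":0,"z":8,"ax":0,"ay":0,"az":0,"gripper":0}
    - {"x":-0.9,"y":0,"z":11,"ax":0,"ay":0,"az":0,"gripper":0}
    - {"x":-0.9,"y":0,"z":13.6,"ax":0,"ay":0,"az":0,"gripper":0}
    - {"x":-0.9,"y":0,"z":13.6,"ax":0,"ay":0,"az":0,"gripper":0}

```text
time: 7.8
eef_pos: [0.4619, -0.3225, 0.0322]
ee_rot: [-179.7, 0.2, -0.3]
wrist_force: [0.8, -0.4, -0.2]
gripper_width: 0.0882
gripper_force: 0.0
```

>>> send_rows:
  increments:
    - {"x":0,"y":0,"z":0,"ax":0,"ay":0,"az":0,"gripper":110}
    - {"x":0,"y":0,"z":0,"ax":0,"ay":0,"az":0,"gripper":110}
    - {"x":0,"y":0,"z":0,"ax":0,"ay":0,"az":0,"gripper":110}
    - {"x":0,"y":0,"z":0,"ax":0,"ay":0,"az":0,"gripper":110}
    - {"x":0,"y":0,"z":0,"ax":0,"ay":0,"az":0,"gripper":110}
  grip_force: 12

```text
time: 8.3
eef_pos: [0.4636, -0.3249, 0.0358]
ee_rot: [179.9, -0.1, -0.3]
wrist_force: [-0.6, -0.2, 6.6]
gripper_width: 0.06
gripper_force: 11.6
```

```bash
python3 go.py .4635,-.327,.15,180,0,0; python3 meas.py | grep -E "tile|ndl"
python3 - <<'E'
from m import *
t=snap('top')
a=cv2.resize(t['color'][165:275,250:450],(800,440),interpolation=cv2.INTER_CUBIC);cv2.imwrite('pics/c3.png',a)
print(proj(t,(.4785,-.1445,.131)))
E
```

```text
now [ 0.4636 -0.3249  0.0358] [ 1.799e+02 -1.000e-01 -3.000e-01] 8.3
x y z [ 1.000e-02  2.300e-01 -1.142e+01] ax ay az [ 0.1 -0.1 -0.3] rows 3
tile [390.8 183.9] size [12.5 12.2] ang 90.0 xyz [ 0.6218 -0.2837  0.008 ] sides mm 39.6 40.1 dirs -90.9
ndl [168.9 235. ] size [37.1  4.1] ang 2.1 xyz [0.4722 0.4246 0.008 ] sides mm 12.9 119.5 dirs -2.3
Sndl [200.9 265.7] size [ 3.7 40.2] ang 68.2 xyz [0.4657 0.4294 0.008 ] sides mm 116.6 19.0 dirs -94.6
(np.float64(356.3222074810087), np.float64(229.3671570948529))
```

View pics/c3.png

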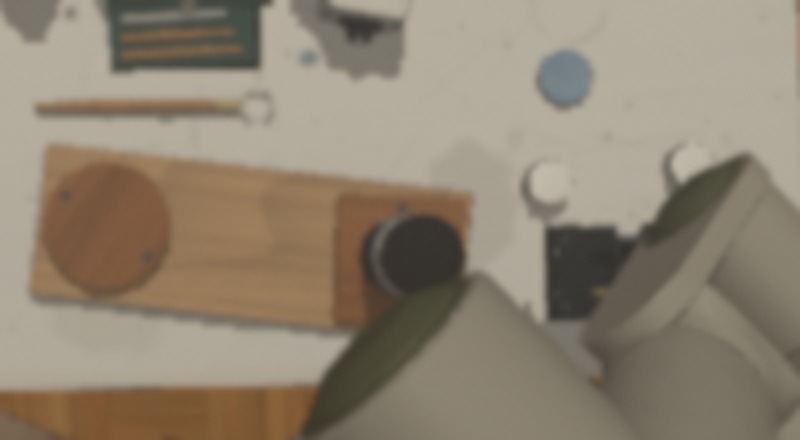

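>>> send_rows:
  increments:
    - {"x":0,"y":0,"z":-4,"ax":0,"ay":0,"az":0,"gripper":110}
    - {"x":0,"y":0,"z":-8,"ax":0,"ay":0,"az":0,"gripper":110}
    - {"x":0,"y":0,"z":-12,"ax":0,"ay":0,"az":0,"gripper":110}
    - {"x":0,"y":0,"z":-16.5,"ax":0,"ay":0,"az":0,"gripper":110}
    - {"x":0.5,"y":-4,"z":-17,"ax":0,"ay":0,"az":0,"gripper":110}
    - {"x":1,"y":-8.5,"z":-17,"ax":0,"ay":0,"az":0,"gripper":110}
    - {"x":1.5,"y":-13,"z":-17,"ax":0,"ay":0,"az":0,"gripper":110}
    - {"x":2,"y":-17.5,"z":-17,"ax":0,"ay":0,"az":0,"gripper":110}
    - {"x":2.5,"y":-22,"z":-17,"ax":0,"ay":0,"az":0,"gripper":110}
    - {"x":3,"y":-26.5,"z":-17,"ax":0,"ay":0,"az":0,"gripper":110}

```text
time: 9.45
eef_pos: [0.4942, -0.0576, 0.2048]
ee_rot: [-180.0, 0.0, -0.3]
wrist_force: [0.3, -0.0, -1.0]
gripper_width: 0.0599
gripper_force: 11.9
```

>>> send_rows:
  increments:
    - {"x":0.5,"y":-4.5,"z":0,"ax":0,"ay":0,"az":0,"gripper":110}
    - {"x":1,"y":-9,"z":0,"ax":0,"ay":0,"az":0,"gripper":110}
    - {"x":1.5,"y":-14.3,"z":0,"ax":0,"ay":0,"az":0,"gripper":110}
    - {"x":1.5,"y":-14.3,"z":4,"ax":0,"ay":0,"az":0,"gripper":110}
    - {"x":1.5,"y":-14.3,"z":8,"ax":0,"ay":0,"az":0,"gripper":110}
    - {"x":1.5,"y":-14.3,"z":12,"ax":0,"ay":0,"az":0,"gripper":110}
    - {"x":1.5,"y":-14.3,"z":12,"ax":0,"ay":0,"az":0,"gripper":110}
    - {"x":1.5,"y":-14.3,"z":12,"ax":0,"ay":0,"az":0,"gripper":110}

```text
time: 10.25
eef_pos: [0.5106, 0.0833, 0.0855]
ee_rot: [-180.0, 0.0, -0.3]
wrist_force: [0.2, -0.2, 0.2]
gripper_width: 0.0598
gripper_force: 11.9
```

```bash
python3 go.py .509,.0835,.0618,180,0,0
```

```text
now [0.5106 0.0833 0.0855] [-180.     0.    -0.3] 10.2
x y z [-0.16 -0.01  2.37] ax ay az [-0.   0.  -0.3] rows 1
```

>>> send_rows:
  increments:
    - {"x":-0.15,"y":0,"z":1.2,"ax":0,"ay":0,"az":0,"gripper":110}
    - {"x":-0.15,"y":0,"z":2.2,"ax":0,"ay":0,"az":0,"gripper":110}
    - {"x":-0.15,"y":0,"z":2.35,"ax":0,"ay":0,"az":0,"gripper":110}
    - {"x":-0.15,"y":0,"z":2.45,"ax":0,"ay":0,"az":0,"gripper":110}
    - {"x":-0.15,"y":0,"z":2.45,"ax":0,"ay":0,"az":0,"gripper":110}
    - {"x":-0.15,"y":0,"z":2.45,"ax":0,"ay":0,"az":0,"gripper":110}

```text
time: 10.85
eef_pos: [0.5096, 0.0832, 0.0618]
ee_rot: [180.0, -0.1, -0.3]
wrist_force: [-1.5, -1.1, 5.6]
gripper_width: 0.0598
gripper_force: 11.6
```

```bash
python3 go.py .509,.0835,.0618,180,0,0
```

```text
now [0.5096 0.0832 0.0618] [ 1.8e+02 -1.0e-01 -3.0e-01] 10.8
x y z [-0.06 -0.03  0.  ] ax ay az [ 0.  -0.1 -0.3] rows 1
```

>>> send_rows:
  increments:
    - {"x":0,"y":0,"z":0,"ax":0,"ay":0,"az":0,"gripper":0}
    - {"x":0,"y":0,"z":0,"ax":0,"ay":0,"az":0,"gripper":0}
    - {"x":0,"y":0,"z":0,"ax":0,"ay":0,"az":0,"gripper":0}
    - {"x":0,"y":0,"z":0,"ax":0,"ay":0,"az":0,"gripper":0}
    - {"x":0,"y":0,"z":-4,"ax":0,"ay":0,"az":0,"gripper":0}
    - {"x":0,"y":0,"z":-8,"ax":0,"ay":0,"az":0,"gripper":0}
    - {"x":-1,"y":0,"z":-13,"ax":0,"ay":0,"az":0,"gripper":0}
    - {"x":-2,"y":-3,"z":-17,"ax":0,"ay":0,"az":0,"gripper":0}
    - {"x":-3,"y":-7,"z":-20,"ax":0,"ay":0,"az":0,"gripper":0}
    - {"x":-4,"y":-11.5,"z":-20,"ax":0,"ay":0,"az":0,"gripper":0}

```text
time: 11.85
eef_pos: [0.4702, 0.1995, 0.2644]
ee_rot: [-179.9, -0.4, -0.4]
wrist_force: [2.2, -0.5, -0.4]
gripper_width: 0.0879
gripper_force: 0.0
```

```bash
python3 go.py
python3 - <<'E'
from m import *
t=snap('top');s=snap('scene')
a=cv2.resize(t['color'][175:265,100:380],(784,252),interpolation=cv2.INTER_CUBIC);b=cv2.resize(s['color'][130:290,170:450],(560,320),interpolation=cv2.INTER_CUBIC)
b=cv2.copyMakeBorder(b,0,0,0,784-560,0);cv2.imwrite('pics/c4.png',np.vstack([a,b]))
print(env.state()['q'].round(1))
E
```

```text
now [0.4702 0.1995 0.2644] [-179.9   -0.4   -0.4] 11.8
[1.010e+01 1.720e+01 7.940e+01 1.000e-01 8.330e+01 1.001e+02]
```

View pics/c4.png

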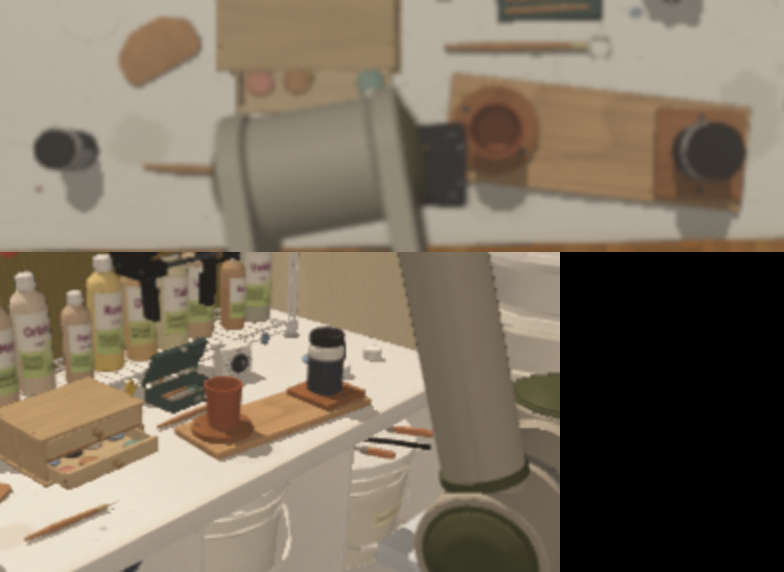

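The cup is centred on the round bat and the jar stands on the square bat. With both in place, the 187 mm body cannot come down vertically between them, because it spans ±93 mm and the gap is ±84 mm. I'll lay the needle with the tool tilted along the needle. At its present spot the drawer front blocks a tilted grasp, so I'll first shift it 40 mm toward me with a vertical grasp.

```bash
python3 - <<'E'
from m import *
t=snap('top')
for u,v,z in[(177,200,.1),(242,200,.1),(185,215,.05),(240,215,.05),(212,217,.04),(250,262,0),(150,262,0),(151,234.2,.006),(183,237,.006)]:print(u,v,onz(t,u,v,z).round(3))
E
python3 go.py .4714,.409,.2,180,0,87.3 .4714,.409,.03
```

```text
177 200 [0.575 0.374 0.1  ]
242 200 [0.571 0.182 0.1  ]
185 215 [0.533 0.362 0.05 ]
240 215 [0.529 0.193 0.05 ]
212 217 [0.525 0.281 0.04 ]
250 262 [0.383 0.169 0.   ]
150 262 [0.387 0.489 0.   ]
151 234.2 [0.476 0.483 0.006]
183 237 [0.465 0.38  0.006]
now [0.4686 0.2007 0.2606] [-1.8e+02 -0.0e+00 -1.0e-01] 12.0
x y z [  0.25 -20.83   6.07] ax ay az [  0.   -0.  -87.4] rows 11
x y z [ 0. -0. 17.] ax ay az [0. 0. 0.] rows 4
```

>>> send_rows:
  increments:
    - {"x":0.2,"y":-21,"z":4,"ax":0,"ay":0,"az":-87.4,"gripper":60}
    - {"x":0.2,"y":-21,"z":4,"ax":0,"ay":0,"az":-87.4,"gripper":60}
    - {"x":0.2,"y":-21,"z":4,"ax":0,"ay":0,"az":-87.4,"gripper":60}
    - {"x":0.2,"y":-21,"z":4,"ax":0,"ay":0,"az":-87.4,"gripper":60}
    - {"x":0.2,"y":-21,"z":4,"ax":0,"ay":0,"az":-87.4,"gripper":60}
    - {"x":0.2,"y":-21,"z":4,"ax":0,"ay":0,"az":-87.4,"gripper":60}
    - {"x":0.2,"y":-21,"z":4,"ax":0,"ay":0,"az":-87.4,"gripper":60}
    - {"x":0.2,"y":-21,"z":4,"ax":0,"ay":0,"az":-87.4,"gripper":60}
    - {"x":0.2,"y":-21,"z":4,"ax":0,"ay":0,"az":-87.4,"gripper":60}
    - {"x":0.2,"y":-21,"z":4,"ax":0,"ay":0,"az":-87.4,"gripper":60}

```text
time: 13.0
eef_pos: [0.4733, 0.4074, 0.2195]
ee_rot: [-179.9, 0.1, 85.9]
wrist_force: [0.3, 0.3, -0.6]
gripper_width: 0.0672
gripper_force: 0.0
```

```bash
python3 go.py .4714,.411,.1,180,0,87.3 .4714,.411,.0155
```

```text
now [0.4733 0.4074 0.2195] [-1.799e+02  1.000e-01  8.590e+01] 13.0
x y z [ 0.36 -0.21 11.95] ax ay az [-0.1  0.1 -1.4] rows 3
x y z [ 0.   -0.    8.45] ax ay az [0. 0. 0.] rows 2
```

>>> send_rows:
  increments:
    - {"x":0.1,"y":-0.1,"z":5,"ax":0,"ay":0,"az":0,"gripper":60}
    - {"x":0.1,"y":-0.1,"z":10,"ax":0,"ay":0,"az":0,"gripper":60}
    - {"x":0.1,"y":-0.1,"z":14,"ax":0,"ay":0,"az":0,"gripper":60}
    - {"x":0.1,"y":-0.1,"z":17.5,"ax":0,"ay":0,"az":0,"gripper":60}
    - {"x":0.1,"y":-0.1,"z":19.2,"ax":0,"ay":0,"az":0,"gripper":60}
    - {"x":0.1,"y":-0.1,"z":20.2,"ax":0,"ay":0,"az":0,"gripper":60}
    - {"x":0.1,"y":-0.1,"z":20.2,"ax":0,"ay":0,"az":0,"gripper":60}
    - {"x":0.1,"y":-0.1,"z":20.2,"ax":0,"ay":0,"az":0,"gripper":60}

```text
time: 13.8
eef_pos: [0.4723, 0.4095, 0.0191]
ee_rot: [179.9, -0.0, 85.6]
wrist_force: [0.6, 0.6, -0.6]
gripper_width: 0.0675
gripper_force: 0.0
```

>>> send_rows:
  increments:
    - {"x":0,"y":0,"z":0,"ax":0,"ay":0,"az":0,"gripper":255}
    - {"x":0,"y":0,"z":0,"ax":0,"ay":0,"az":0,"gripper":255}
    - {"x":0,"y":0,"z":0,"ax":0,"ay":0,"az":0,"gripper":255}
    - {"x":0,"y":0,"z":0,"ax":0,"ay":0,"az":0,"gripper":255}
    - {"x":0,"y":0,"z":0,"ax":0,"ay":0,"az":0,"gripper":255}
    - {"x":0,"y":0,"z":0,"ax":0,"ay":0,"az":0,"gripper":255}
    - {"x":0,"y":0,"z":0,"ax":0,"ay":0,"az":0,"gripper":255}

```text
time: 14.5
eef_pos: [0.4716, 0.4097, 0.0182]
ee_rot: [-180.0, 0.0, 85.6]
wrist_force: [-0.3, -0.6, -0.2]
gripper_width: 0.0135
gripper_force: 0.1
```

```bash
python3 go.py .432,.411,.04,180,0,87.3
```

```text
now [0.4716 0.4097 0.0182] [-180.     0.    85.6] 14.5
x y z [-0.17 -3.96 -2.18] ax ay az [-0.   0.  -1.7] rows 1
```

>>> send_rows:
  increments:
    - {"x":0,"y":0,"z":0,"ax":0,"ay":0,"az":0,"gripper":255}
    - {"x":0,"y":0,"z":0,"ax":0,"ay":0,"az":0,"gripper":255}
    - {"x":0,"y":0,"z":-1,"ax":0,"ay":0,"az":0,"gripper":255}
    - {"x":0,"y":-1,"z":-1.5,"ax":0,"ay":0,"az":0,"gripper":255}
    - {"x":0,"y":-2.5,"z":-1.5,"ax":0,"ay":0,"az":0,"gripper":255}
    - {"x":0,"y":-4,"z":-1.5,"ax":0,"ay":0,"az":0,"gripper":255}
    - {"x":0,"y":-4,"z":-1,"ax":0,"ay":0,"az":0,"gripper":255}
    - {"x":0,"y":-4,"z":0,"ax":0,"ay":0,"az":0,"gripper":255}
    - {"x":0,"y":-4,"z":0,"ax":0,"ay":0,"az":0,"gripper":255}
  grip_force: 15

```text
time: 15.4
eef_pos: [0.4322, 0.4128, 0.0175]
ee_rot: [180.0, -0.0, 85.6]
wrist_force: [-0.4, 0.5, 0.1]
gripper_width: 0.0112
gripper_force: 15.0
```

>>> send_rows:
  increments:
    - {"x":0,"y":0,"z":0,"ax":0,"ay":0,"az":0,"gripper":140}
    - {"x":0,"y":0,"z":0,"ax":0,"ay":0,"az":0,"gripper":140}
    - {"x":0,"y":0,"z":0,"ax":0,"ay":0,"az":0,"gripper":140}
    - {"x":0,"y":0,"z":0,"ax":0,"ay":0,"az":0,"gripper":140}
    - {"x":0,"y":0,"z":-4,"ax":0,"ay":0,"az":0,"gripper":140}
    - {"x":2,"y":0,"z":-8,"ax":0,"ay":0,"az":0,"gripper":140}
    - {"x":0,"y":0,"z":-12,"ax":0,"ay":0,"az":0,"gripper":140}

```text
time: 16.1
eef_pos: [0.4318, 0.415, 0.1397]
ee_rot: [179.9, -0.1, 85.8]
wrist_force: [0.8, -0.4, 0.1]
gripper_width: 0.0398
gripper_force: 0.0
```

```bash
cat > tilt.py <<'E'
# tilt.py Px Py zt ang theta : tool pointing horizontally along ang, tilted theta; tip centre at (Px,Py,zt)
import sys
from go import *
P=np.array([float(k) for k in sys.argv[1:4]]);a,th=np.radians([float(k) for k in sys.argv[4:6]])
e=np.array([np.cos(a),np.sin(a),0]);k=np.array([0,0,1.])
z=np.sin(th)*e-np.cos(th)*k;x=np.cos(th)*e+np.sin(th)*k;y=np.cross(z,x)
R1=Ro.from_matrix(np.c_[x,y,z]);s=env.state()
print('now',s['eef_pos'].round(4),np.round(s['ee_rot'],1),s['q'].round(0),'target',(P-.011*z).round(4),R1.as_euler('xyz',degrees=True).round(1))
inc(np.array(s['eef_pos']),Rm(s['ee_rot']),P-.011*z,R1)
E
python3 tilt.py .432 .402 .12 86 50
python3 - <<'E'
from m import *
t=snap('top');s=snap('scene')
cv2.imwrite('pics/c5.png',cv2.resize(s['color'][180:300,120:280],(800,600),interpolation=cv2.INTER_CUBIC))
for c,r,z in((t,(140,225,230,262),.008),(s,(160,240,250,290),.008)):
  for p in blobs(c,r,(5,60,60),(19,255,200))[:2]:
    q=rect(p);print(q,[onz(c,*b,z).round(3).tolist() for b in cv2.boxPoints(q)])
E
```

```text
now [0.4318 0.415  0.1397] [ 1.799e+02 -1.000e-01  8.580e+01] [33. 32. 76.  0. 72. 37.] target [0.4314 0.3936 0.1271] [180. -50.  86.]
x y z [-2.13  0.12  1.26] ax ay az [ 0.2 49.9 -0.2] rows 6
((173.21849060058594, 246.80564880371094), (24.331295013427734, 3.7035136222839355), 4.184916019439697) [[0.432, 0.45, 0.008], [0.444, 0.449, 0.008], [0.437, 0.372, 0.008], [0.425, 0.373, 0.008]]
((202.375, 243.875), (8.5, 44.5), 90.0) [[0.629, 0.388, 0.008], [0.534, 0.294, 0.008], [0.495, 0.326, 0.008], [0.586, 0.416, 0.008]]
((167.375, 254.25), (18.25, 15.5), 90.0) [[0.644, 0.45, 0.008], [0.611, 0.417, 0.008], [0.525, 0.472, 0.008], [0.555, 0.503, 0.008]]
```

View pics/c5.png

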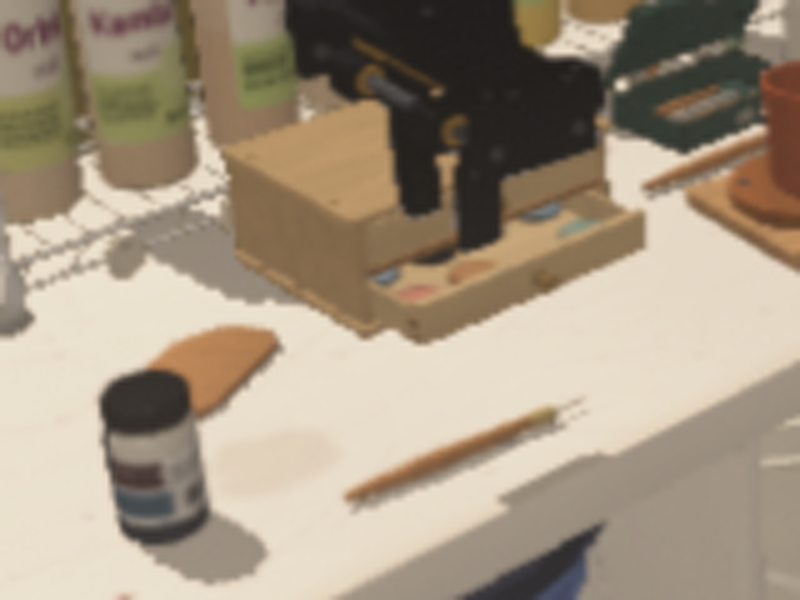

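The needle now lies clear at x≈0.432: handle end at scene px (189.6,279.4), tip at (238,260). I'll tilt the tool above it.

>>> send_rows:
  increments:
    - {"x":-1.9,"y":0.1,"z":1.2,"ax":0,"ay":50,"az":0,"gripper":140}
    - {"x":-1.9,"y":0.1,"z":1.2,"ax":0,"ay":50,"az":0,"gripper":140}
    - {"x":-1.9,"y":0.1,"z":1.2,"ax":0,"ay":50,"az":0,"gripper":140}
    - {"x":-1.9,"y":0.1,"z":1.2,"ax":0,"ay":50,"az":0,"gripper":140}
    - {"x":-1.9,"y":0.1,"z":1.2,"ax":0,"ay":50,"az":0,"gripper":140}
    - {"x":-1.9,"y":0.1,"z":1.2,"ax":0,"ay":50,"az":0,"gripper":140}
    - {"x":-1.9,"y":0.1,"z":1.2,"ax":0,"ay":50,"az":0,"gripper":140}
    - {"x":-1.9,"y":0.1,"z":1.2,"ax":0,"ay":50,"az":0,"gripper":140}

```text
time: 17.0
eef_pos: [0.4313, 0.3933, 0.1254]
ee_rot: [-179.8, -49.7, 85.4]
wrist_force: [-0.5, 1.1, -0.3]
gripper_width: 0.0397
gripper_force: 0.0
```

```bash
python3 tilt.py .432 .403 .05 85.7 50;python3 tilt.py .432 .403 .0095 85.7 50
python3 - <<'E'
from m import *
t=snap('top');s=snap('scene')
print('ends scene',onz(s,189.6,279.4,.006).round(3),onz(s,238,260,.006).round(3))
for p in blobs(t,(120,225,230,262),(5,60,60),(19,255,200))[:2]:
    q=rect(p);print(q,[onz(t,*b,.008).round(3).tolist() for b in cv2.boxPoints(q)])
cv2.imwrite('pics/c6.png',np.vstack([cv2.resize(c['color'][r[1]:r[3],r[0]:r[2]],(700,300),interpolation=cv2.INTER_CUBIC) for c,r in((t,(110,200,250,260)),(s,(120,210,280,279)))]))
E
```

```text
now [0.4313 0.3933 0.1254] [-179.8  -49.7   85.4] [ 12.  30. 103.  66.  53. -29.] target [0.4314 0.3946 0.0571] [180.  -50.   85.7]
x y z [-5.13  0.02  4.52] ax ay az [-0.   0.3 -0.2] rows 2
now [0.4313 0.3933 0.1254] [-179.8  -49.7   85.4] [ 12.  30. 103.  66.  53. -29.] target [0.4314 0.3946 0.0166] [180.  -50.   85.7]
x y z [-8.22  0.03  7.14] ax ay az [-0.   0.3 -0.2] rows 3
ends scene [0.435 0.487 0.006] [0.42  0.338 0.006]
((162.49224853515625, 245.96812438964844), (23.834054946899414, 3.695523977279663), 4.763641834259033) [[0.436, 0.484, 0.008], [0.447, 0.483, 0.008], [0.44, 0.407, 0.008], [0.428, 0.408, 0.008]]
```

View pics/c6.png

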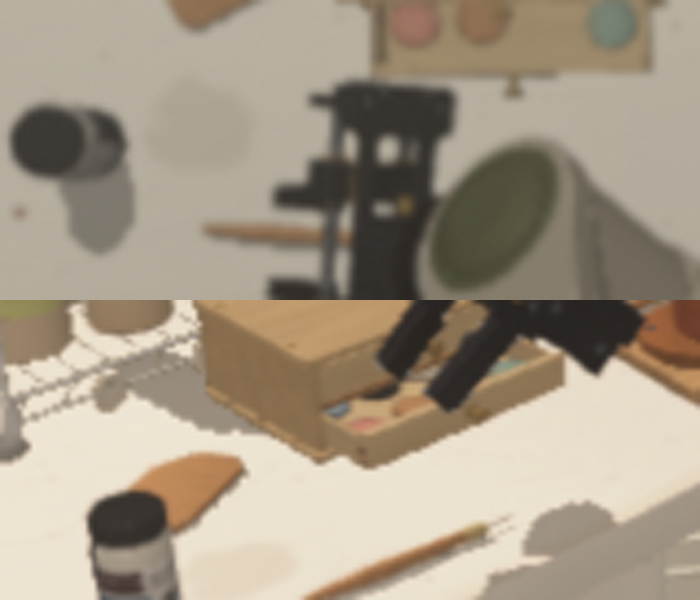

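>>> send_rows:
  increments:
    - {"x":-2,"y":0,"z":1.7,"ax":0,"ay":0.3,"az":0,"gripper":140}
    - {"x":-4,"y":0,"z":3.5,"ax":0,"ay":0.3,"az":0,"gripper":140}
    - {"x":-6,"y":0,"z":5.2,"ax":0,"ay":0.3,"az":0,"gripper":140}
    - {"x":-7.4,"y":0,"z":6.4,"ax":0,"ay":0.3,"az":0,"gripper":140}
    - {"x":-7.4,"y":0,"z":6.4,"ax":0,"ay":0.3,"az":0,"gripper":140}
    - {"x":-7.4,"y":0,"z":6.4,"ax":0,"ay":0.3,"az":0,"gripper":140}

```text
time: 17.7
eef_pos: [0.4313, 0.3958, 0.0291]
ee_rot: [180.0, -50.3, 85.7]
wrist_force: [0.2, -0.8, 0.2]
gripper_width: 0.0397
gripper_force: 0.0
```

```bash
python3 tilt.py .432 .403 .0095 85.7 50
```

```text
now [0.4313 0.3958 0.0291] [180.  -50.3  85.7] [ 12.  41. 107.  78.  49. -47.] target [0.4314 0.3946 0.0166] [180.  -50.   85.7]
x y z [-1.04  0.01  0.7 ] ax ay az [-0.  -0.3  0. ] rows 1
```

>>> send_rows:
  increments:
    - {"x":-0.5,"y":0,"z":0.35,"ax":0,"ay":0,"az":0,"gripper":140}
    - {"x":-1,"y":0,"z":0.7,"ax":0,"ay":0,"az":0,"gripper":140}
    - {"x":-1,"y":0,"z":0.7,"ax":0,"ay":0,"az":0,"gripper":140}
    - {"x":-1,"y":0,"z":0.7,"ax":0,"ay":0,"az":0,"gripper":140}

```text
time: 18.1
eef_pos: [0.4314, 0.3941, 0.0163]
ee_rot: [-180.0, -50.3, 85.6]
wrist_force: [-0.0, -0.2, -0.0]
gripper_width: 0.0395
gripper_force: 0.0
```

>>> send_rows:
  increments:
    - {"x":0,"y":0,"z":0,"ax":0,"ay":0,"az":0,"gripper":255}
    - {"x":0,"y":0,"z":0,"ax":0,"ay":0,"az":0,"gripper":255}
    - {"x":0,"y":0,"z":0,"ax":0,"ay":0,"az":0,"gripper":255}
    - {"x":0,"y":0,"z":0,"ax":0,"ay":0,"az":0,"gripper":255}
    - {"x":0,"y":0,"z":0,"ax":0,"ay":0,"az":0,"gripper":255}
    - {"x":0,"y":0,"z":0,"ax":0,"ay":0,"az":0,"gripper":255}
  grip_force: 30

```text
time: 18.7
eef_pos: [0.4314, 0.3942, 0.0163]
ee_rot: [180.0, -50.3, 85.6]
wrist_force: [0.6, -0.2, 0.7]
gripper_width: 0.0106
gripper_force: 30.0
```

```bash
python3 tilt.py .432 .403 .0095 85.7 50;python3 tilt.py .432 .403 .24 85.7 50
```

```text
now [0.4314 0.3942 0.0163] [180.  -50.3  85.6] [ 12.  43. 107.  80.  49. -50.] target [0.4314 0.3946 0.0166] [180.  -50.   85.7]
x y z [ 0.05 -0.    0.02] ax ay az [ 0.1 -0.3 -0. ] rows 1
now [0.4314 0.3942 0.0163] [180.  -50.3  85.6] [ 12.  43. 107.  80.  49. -50.] target [0.4314 0.3946 0.2471] [180.  -50.   85.7]
x y z [ 17.78  -0.   -14.7 ] ax ay az [ 0.1 -0.3 -0. ] rows 5
```

>>> send_rows:
  increments:
    - {"x":2.6,"y":0,"z":-2.2,"ax":0,"ay":0,"az":0,"gripper":255}
    - {"x":5.2,"y":0,"z":-4.3,"ax":0,"ay":0,"az":0,"gripper":255}
    - {"x":7.8,"y":0,"z":-6.5,"ax":0,"ay":0,"az":0,"gripper":255}
    - {"x":10.5,"y":0,"z":-8.7,"ax":0,"ay":0,"az":0,"gripper":255}
    - {"x":13.5,"y":0,"z":-11.2,"ax":0,"ay":0,"az":0,"gripper":255}
    - {"x":13.5,"y":0,"z":-11.2,"ax":0,"ay":0,"az":0,"gripper":255}

```text
time: 19.3
eef_pos: [0.4323, 0.3946, 0.1962]
ee_rot: [179.3, -50.5, 86.2]
wrist_force: [0.2, -0.5, -0.3]
gripper_width: 0.0106
gripper_force: 30.0
```

```bash
python3 tilt.py .4858 -.0295 .19 -7.6 50
```

```text
now [0.4323 0.3946 0.1962] [179.3 -50.5  86.2] [ 12.  23.  99.  61.  58. -18.] target [ 0.4774 -0.0284  0.1971] [180.  -50.   -7.6]
x y z [-26.61   7.72 -32.28] ax ay az [-71.4  -0.7  59.9] rows 11
```

>>> send_rows:
  increments:
    - {"x":-26.6,"y":7.7,"z":-32.3,"ax":-71.4,"ay":-0.7,"az":59.9,"gripper":255}
    - {"x":-26.6,"y":7.7,"z":-32.3,"ax":-71.4,"ay":-0.7,"az":59.9,"gripper":255}
    - {"x":-26.6,"y":7.7,"z":-32.3,"ax":-71.4,"ay":-0.7,"az":59.9,"gripper":255}
    - {"x":-26.6,"y":7.7,"z":-32.3,"ax":-71.4,"ay":-0.7,"az":59.9,"gripper":255}
    - {"x":-26.6,"y":7.7,"z":-32.3,"ax":-71.4,"ay":-0.7,"az":59.9,"gripper":255}
    - {"x":-26.6,"y":7.7,"z":-32.3,"ax":-71.4,"ay":-0.7,"az":59.9,"gripper":255}
    - {"x":-26.6,"y":7.7,"z":-32.3,"ax":-71.4,"ay":-0.7,"az":59.9,"gripper":255}
    - {"x":-26.6,"y":7.7,"z":-32.3,"ax":-71.4,"ay":-0.7,"az":59.9,"gripper":255}
    - {"x":-26.6,"y":7.7,"z":-32.3,"ax":-71.4,"ay":-0.7,"az":59.9,"gripper":255}
    - {"x":-26.6,"y":7.7,"z":-32.3,"ax":-71.4,"ay":-0.7,"az":59.9,"gripper":255}

```text
time: 20.3
eef_pos: [0.4764, -0.0329, 0.1927]
ee_rot: [179.8, -49.5, -0.9]
wrist_force: [0.8, -0.8, 0.3]
gripper_width: 0.0107
gripper_force: 30.0
```

```bash
python3 tilt.py .4858 -.0295 .19 -7.6 50
```

```text
now [ 0.4764 -0.0329  0.1927] [179.8 -49.5  -0.9] [-29.   9. 124.  86.  21. -15.] target [ 0.4774 -0.0284  0.1971] [180.  -50.   -7.6]
x y z [ 0.4  -0.45 -0.21] ax ay az [-4.9  0.5  4.3] rows 1
```

>>> send_rows:
  increments:
    - {"x":0.4,"y":-0.4,"z":-0.2,"ax":-4.9,"ay":0.5,"az":4.3,"gripper":255}
    - {"x":0.4,"y":-0.4,"z":-0.2,"ax":-4.9,"ay":0.5,"az":4.3,"gripper":255}
    - {"x":0.4,"y":-0.4,"z":-0.2,"ax":-4.9,"ay":0.5,"az":4.3,"gripper":255}

```text
time: 20.6
eef_pos: [0.4773, -0.0241, 0.1972]
ee_rot: [-180.0, -50.0, -6.6]
wrist_force: [-0.0, 0.4, -0.4]
gripper_width: 0.0111
gripper_force: 30.0
```

```bash
python3 tilt.py .4858 -.0295 .11 -7.6 50
python3 - <<'E'
from m import *
t=snap('top');s=snap('scene')
cv2.imwrite('pics/c7.png',np.vstack([cv2.resize(c['color'][r[1]:r[3],r[0]:r[2]],(700,300),interpolation=cv2.INTER_CUBIC) for c,r in((t,(240,195,380,255)),(s,(210,120,420,210)))]))
E
```

```text
now [ 0.4773 -0.0241  0.1972] [-180.   -50.    -6.6] [-24.   8. 123.  92.  13. -14.] target [ 0.4774 -0.0284  0.1171] [180.  -50.   -7.6]
x y z [-6.1   0.42  5.19] ax ay az [-0.8 -0.   0.7] rows 2
```

View pics/c7.png

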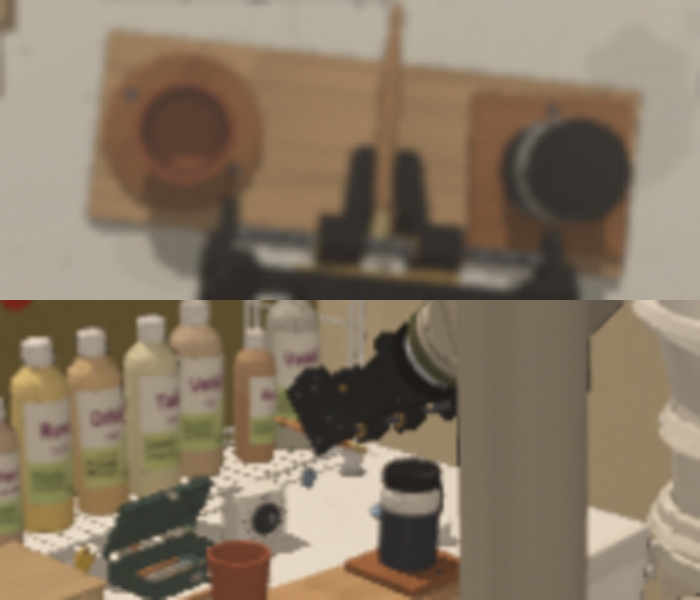

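The top crop shows the needle held square between the bats: handle at crop (395,20), ferrule at (380,225), with the body on the robot's side. I'll descend in steps.

>>> send_rows:
  increments:
    - {"x":-1,"y":0.2,"z":0.9,"ax":-0.8,"ay":0,"az":0.7,"gripper":255}
    - {"x":-2,"y":0.4,"z":1.7,"ax":-0.8,"ay":0,"az":0.7,"gripper":255}
    - {"x":-3,"y":0.4,"z":2.6,"ax":-0.8,"ay":0,"az":0.7,"gripper":255}
    - {"x":-4,"y":0.4,"z":3.4,"ax":-0.8,"ay":0,"az":0.7,"gripper":255}
    - {"x":-5,"y":0.4,"z":4.3,"ax":-0.8,"ay":0,"az":0.7,"gripper":255}
    - {"x":-6.1,"y":0.4,"z":5.2,"ax":-0.8,"ay":0,"az":0.7,"gripper":255}
    - {"x":-6.1,"y":0.4,"z":5.2,"ax":-0.8,"ay":0,"az":0.7,"gripper":255}
    - {"x":-6.1,"y":0.4,"z":5.2,"ax":-0.8,"ay":0,"az":0.7,"gripper":255}

```text
time: 21.5
eef_pos: [0.4778, -0.0295, 0.1175]
ee_rot: [-179.9, -50.1, -8.0]
wrist_force: [-0.2, -0.4, -0.1]
gripper_width: 0.0107
gripper_force: 30.0
```

```bash
python3 tilt.py .4858 -.0295 .11 -7.6 50
```

```text
now [ 0.4778 -0.0295  0.1175] [-179.9  -50.1   -8. ] [-24.  22. 130. 148.  24. -71.] target [ 0.4774 -0.0284  0.1171] [180.  -50.   -7.6]
x y z [-0.07 -0.1  -0.01] ax ay az [ 0.2 -0.1 -0.2] rows 1
```

>>> send_rows:
  increments:
    - {"x":-1.1,"y":-0.1,"z":0.9,"ax":0,"ay":0,"az":0,"gripper":255}
    - {"x":-2.2,"y":-0.1,"z":1.8,"ax":0,"ay":0,"az":0,"gripper":255}
    - {"x":-3.3,"y":-0.1,"z":2.7,"ax":0,"ay":0,"az":0,"gripper":255}
    - {"x":-4.4,"y":-0.1,"z":3.6,"ax":0,"ay":0,"az":0,"gripper":255}
    - {"x":-5.5,"y":-0.1,"z":4.6,"ax":0,"ay":0,"az":0,"gripper":255}
    - {"x":-5.5,"y":-0.1,"z":4.6,"ax":0,"ay":0,"az":0,"gripper":255}
    - {"x":-5.5,"y":-0.1,"z":4.6,"ax":0,"ay":0,"az":0,"gripper":255}

```text
time: 22.2
eef_pos: [0.4781, -0.0279, 0.0464]
ee_rot: [-179.9, -50.1, -7.9]
wrist_force: [0.5, -0.4, -0.3]
gripper_width: 0.0108
gripper_force: 30.0
```

```bash
python3 tilt.py .4858 -.0295 .0233 -7.6 50.2
python3 - <<'E'
from m import *
t=snap('top')
cv2.imwrite('pics/c8.png',cv2.resize(t['color'][190:260,235:385],(795,371),interpolation=cv2.INTER_CUBIC))
E
```

```text
now [ 0.4781 -0.0279  0.0464] [-179.9  -50.1   -7.9] [-24.  36. 135. 161.  42. -86.] target [ 0.4774 -0.0284  0.0303] [180.  -50.2  -7.6]
x y z [-1.27  0.06  0.98] ax ay az [ 0.2  0.1 -0.2] rows 1
```

View pics/c8.png

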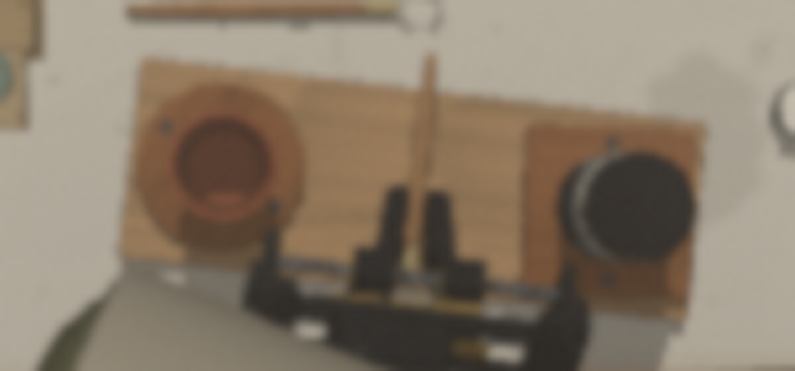

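>>> send_rows:
  increments:
    - {"x":-0.5,"y":0.05,"z":0.4,"ax":0.2,"ay":0,"az":-0.2,"gripper":255}
    - {"x":-1,"y":0.05,"z":0.8,"ax":0.2,"ay":0,"az":-0.2,"gripper":255}
    - {"x":-1.25,"y":0.05,"z":0.98,"ax":0.2,"ay":0,"az":-0.2,"gripper":255}
    - {"x":-1.25,"y":0.05,"z":0.98,"ax":0.2,"ay":0,"az":-0.2,"gripper":255}
    - {"x":-1.25,"y":0.05,"z":0.98,"ax":0.2,"ay":0,"az":-0.2,"gripper":255}

```text
time: 22.75
eef_pos: [0.4774, -0.0284, 0.0303]
ee_rot: [-180.0, -50.2, -7.7]
wrist_force: [-2.8, -1.1, 6.1]
gripper_width: 0.0105
gripper_force: 30.0
```

```bash
python3 tilt.py .4858 -.0295 .0233 -7.6 50.2
```

```text
now [ 0.4774 -0.0284  0.0303] [-180.   -50.2   -7.7] [-24.  40. 135. 162.  46. -88.] target [ 0.4774 -0.0284  0.0303] [180.  -50.2  -7.6]
x y z [ 0.01  0.   -0.  ] ax ay az [ 0. -0. -0.] rows 1
```

>>> send_rows:
  increments:
    - {"x":0,"y":0,"z":0,"ax":0,"ay":0,"az":0,"gripper":150}
    - {"x":0,"y":0,"z":0,"ax":0,"ay":0,"az":0,"gripper":150}
    - {"x":0,"y":0,"z":0,"ax":0,"ay":0,"az":0,"gripper":150}
    - {"x":0,"y":0,"z":0,"ax":0,"ay":0,"az":0,"gripper":150}
    - {"x":0.5,"y":0,"z":-1.5,"ax":0,"ay":0,"az":0,"gripper":150}
    - {"x":2,"y":0,"z":-3,"ax":0,"ay":0,"az":0,"gripper":150}
    - {"x":4,"y":0,"z":-5,"ax":0,"ay":0,"az":0,"gripper":150}
    - {"x":7,"y":0,"z":-7,"ax":0,"ay":0,"az":0,"gripper":150}
    - {"x":10,"y":0,"z":-9,"ax":0,"ay":0,"az":0,"gripper":150}
    - {"x":13,"y":0,"z":-12,"ax":0,"ay":0,"az":0,"gripper":150}

```text
time: 23.75
eef_pos: [0.4721, -0.0212, 0.1656]
ee_rot: [-178.3, -50.1, -7.8]
wrist_force: [0.3, 0.3, -1.8]
gripper_width: 0.0363
gripper_force: 0.0
```

```bash
python3 go.py .49,-.2,.23,180,0,0 .6215,-.284,.2,180,0,0 .6215,-.284,.0135
python3 - <<'E'
from m import *
t=snap('top')
a=cv2.resize(t['color'][170:260,240:440],(800,360),interpolation=cv2.INTER_CUBIC);cv2.imwrite('pics/c9.png',a)
E
```

```text
now [ 0.4721 -0.0212  0.1656] [-178.3  -50.1   -7.8] 23.8
x y z [ 7.64 17.43 -1.44] ax ay az [  1.8 -50.1  -6.6] rows 6
x y z [13.15  8.4   3.  ] ax ay az [0. 0. 0.] rows 4
x y z [ 0.   -0.   18.65] ax ay az [0. 0. 0.] rows 4
```

View pics/c9.png

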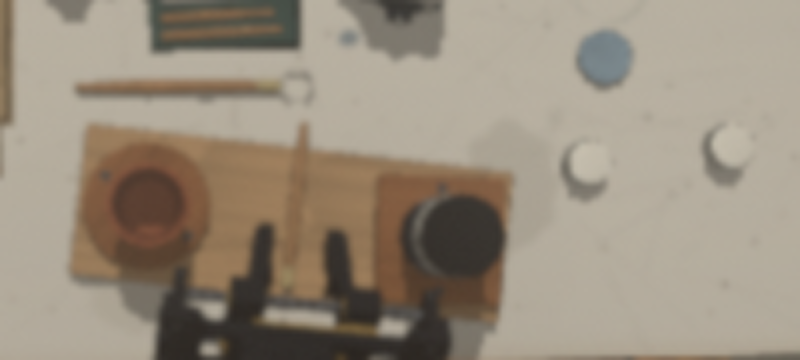

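>>> send_rows:
  increments:
    - {"x":1.5,"y":0,"z":-1.3,"ax":0,"ay":0,"az":0,"gripper":100}
    - {"x":3,"y":0,"z":-2.5,"ax":0,"ay":0,"az":0,"gripper":100}
    - {"x":4.6,"y":0,"z":-3.9,"ax":0,"ay":0,"az":0,"gripper":100}
    - {"x":4.6,"y":0,"z":-3.9,"ax":1.8,"ay":-50,"az":-6.6,"gripper":100}
    - {"x":4.6,"y":0,"z":-3.9,"ax":1.8,"ay":-50,"az":-6.6,"gripper":100}
    - {"x":4.6,"y":0,"z":-3.9,"ax":1.8,"ay":-50,"az":-6.6,"gripper":100}
    - {"x":4.6,"y":0,"z":-3.9,"ax":1.8,"ay":-50,"az":-6.6,"gripper":100}
    - {"x":4.6,"y":0,"z":-3.9,"ax":1.8,"ay":-50,"az":-6.6,"gripper":100}
    - {"x":4.6,"y":0,"z":-3.9,"ax":1.8,"ay":-50,"az":-6.6,"gripper":100}
    - {"x":4.6,"y":0,"z":-3.9,"ax":1.8,"ay":-50,"az":-6.6,"gripper":100}

```text
time: 24.8
eef_pos: [0.471, -0.0218, 0.2235]
ee_rot: [-178.8, -12.6, -0.7]
wrist_force: [-1.0, 0.2, -0.3]
gripper_width: 0.0538
gripper_force: 0.0
```

```bash
python3 go.py .6215,-.284,.2,180,0,0 .6215,-.284,.0135; python3 -c "
from h import *
print(env.state()['q'].round(0))"
```

```text
now [ 0.471  -0.0218  0.2235] [-178.8  -12.6   -0.7] 24.8
x y z [14.49 26.14  5.08] ax ay az [ -1.2 -12.6  -0.6] rows 7
x y z [ 0.   -0.   18.65] ax ay az [0. 0. 0.] rows 4
[-20.  10.  97.   6.  62.  68.]
```

>>> send_rows:
  increments:
    - {"x":14.5,"y":26.1,"z":5,"ax":-1.2,"ay":-12,"az":-0.6,"gripper":70}
    - {"x":14.5,"y":26.1,"z":5,"ax":-1.2,"ay":-12,"az":-0.6,"gripper":70}
    - {"x":14.5,"y":26.1,"z":5,"ax":-1.2,"ay":-12,"az":-0.6,"gripper":70}
    - {"x":14.5,"y":26.1,"z":5,"ax":-1.2,"ay":-12,"az":-0.6,"gripper":70}
    - {"x":14.5,"y":26.1,"z":5,"ax":-1.2,"ay":-12,"az":-0.6,"gripper":70}
    - {"x":14.5,"y":26.1,"z":5,"ax":-1.2,"ay":-12,"az":-0.6,"gripper":70}
    - {"x":14.5,"y":26.1,"z":5,"ax":-1.2,"ay":-12,"az":-0.6,"gripper":70}
    - {"x":14.5,"y":26.1,"z":5,"ax":-1.2,"ay":-12,"az":-0.6,"gripper":70}

```text
time: 25.6
eef_pos: [0.6217, -0.2841, 0.2]
ee_rot: [-179.8, -0.9, 0.0]
wrist_force: [-0.5, 1.0, -0.4]
gripper_width: 0.064
gripper_force: 0.0
```

```bash
python3 go.py .6215,-.284,.06,180,0,0 .6215,-.284,.0135
python3 - <<'E'
from m import *
t=snap('top')
for p in blobs(t,(240,180,345,262),(5,60,60),(19,255,230))[:1]: pass
im=t['color'][190:260,235:385];cv2.imwrite('pics/c10.png',cv2.resize(im,(795,371),interpolation=cv2.INTER_CUBIC))
L=cv2.inRange(cv2.cvtColor(t['color'],cv2.COLOR_BGR2HSV),(0,0,0),(180,255,70))
for p in blobs(t,(335,210,375,250),(0,0,0),(180,255,75))[:1]: print('lid',rect(p),onz(t,*rect(p)[0],.131))
print('tile proj',[onz(t,390.8,184,.008).round(4)])
E
```

```text
now [ 0.6217 -0.2841  0.2   ] [-179.8   -0.9    0. ] 25.6
x y z [-0.24  0.03 14.  ] ax ay az [-0.2 -0.9  0.1] rows 3
x y z [ 0.   -0.    4.65] ax ay az [0. 0. 0.] rows 1
lid ((354.95318603515625, 228.95594787597656), (20.057626724243164, 20.892915725708008), 43.2642936706543) [ 0.47974415 -0.14062773  0.131     ]
tile proj [array([ 0.6214, -0.2839,  0.008 ])]
```

View pics/c10.png

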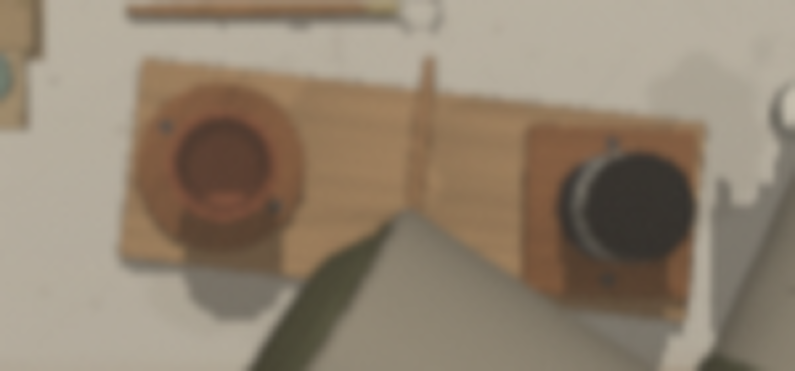

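>>> send_rows:
  increments:
    - {"x":-0.2,"y":0,"z":4.5,"ax":-0.2,"ay":-0.9,"az":0,"gripper":70}
    - {"x":-0.2,"y":0,"z":9,"ax":-0.2,"ay":-0.9,"az":0,"gripper":70}
    - {"x":-0.2,"y":0,"z":13,"ax":-0.2,"ay":-0.9,"az":0,"gripper":70}
    - {"x":-0.2,"y":0,"z":16,"ax":-0.2,"ay":-0.9,"az":0,"gripper":70}
    - {"x":-0.2,"y":0,"z":17.3,"ax":-0.2,"ay":-0.9,"az":0,"gripper":70}
    - {"x":-0.2,"y":0,"z":17.3,"ax":-0.2,"ay":-0.9,"az":0,"gripper":70}
    - {"x":-0.2,"y":0,"z":17.3,"ax":-0.2,"ay":-0.9,"az":0,"gripper":70}

```text
time: 26.35
eef_pos: [0.6234, -0.2846, 0.0314]
ee_rot: [179.6, -0.2, -0.0]
wrist_force: [-0.2, -0.5, -0.1]
gripper_width: 0.0639
gripper_force: 0.0
```

```bash
python3 go.py .6215,-.284,.0135,180,0,0
```

```text
now [ 0.6234 -0.2846  0.0314] [179.6  -0.2  -0. ] 26.4
x y z [-0.2  -0.07  1.79] ax ay az [ 0.4 -0.2 -0. ] rows 1
```

>>> send_rows:
  increments:
    - {"x":-0.2,"y":0,"z":0.8,"ax":0.3,"ay":0,"az":0,"gripper":70}
    - {"x":-0.2,"y":0,"z":1.4,"ax":0.3,"ay":0,"az":0,"gripper":70}
    - {"x":-0.2,"y":0,"z":1.4,"ax":0.3,"ay":0,"az":0,"gripper":70}
    - {"x":-0.2,"y":0,"z":1.4,"ax":0.3,"ay":0,"az":0,"gripper":70}

```text
time: 26.75
eef_pos: [0.6208, -0.285, 0.0157]
ee_rot: [179.9, -0.1, -0.1]
wrist_force: [0.6, 0.1, 0.7]
gripper_width: 0.0638
gripper_force: 0.0
```

```bash
python3 go.py .6215,-.284,.0135,180,0,0
```

```text
now [ 0.6208 -0.285   0.0157] [ 1.799e+02 -1.000e-01 -1.000e-01] 26.8
x y z [ 0.07 -0.1   0.22] ax ay az [ 0.1 -0.1 -0.1] rows 1
```

Tip height is 4.7 mm. I'll lower it 2 mm more and close.

>>> send_rows:
  increments:
    - {"x":0.07,"y":-0.1,"z":0.2,"ax":0,"ay":0,"az":0,"gripper":70}
    - {"x":0.07,"y":-0.1,"z":0.2,"ax":0,"ay":0,"az":0,"gripper":160}
    - {"x":0.07,"y":-0.1,"z":0.2,"ax":0,"ay":0,"az":0,"gripper":160}
    - {"x":0.07,"y":-0.1,"z":0.2,"ax":0,"ay":0,"az":0,"gripper":160}
    - {"x":0.07,"y":-0.1,"z":0.2,"ax":0,"ay":0,"az":0,"gripper":160}
    - {"x":0.07,"y":-0.1,"z":0.2,"ax":0,"ay":0,"az":0,"gripper":160}
    - {"x":0.07,"y":-0.1,"z":0.2,"ax":0,"ay":0,"az":0,"gripper":160}
  grip_force: 12

```text
time: 27.45
eef_pos: [0.6215, -0.2839, 0.0136]
ee_rot: [179.9, -0.1, -0.1]
wrist_force: [-0.8, -0.6, 0.5]
gripper_width: 0.0415
gripper_force: 12.0
```

```bash
python3 go.py .6215,-.284,.2,180,0,0 .479,-.1435,.2,180,0,0
```

```text
now [ 0.6215 -0.2839  0.0136] [ 1.799e+02 -1.000e-01 -1.000e-01] 27.4
x y z [  0.04   0.03 -18.64] ax ay az [ 0.1 -0.1 -0.1] rows 4
x y z [-14.25 -14.05  -0.  ] ax ay az [0. 0. 0.] rows 5
```

>>> send_rows:
  increments:
    - {"x":0,"y":0,"z":-4,"ax":0,"ay":0,"az":0,"gripper":160}
    - {"x":0,"y":0,"z":-8,"ax":0,"ay":0,"az":0,"gripper":160}
    - {"x":0,"y":0,"z":-12,"ax":0,"ay":0,"az":0,"gripper":160}
    - {"x":0,"y":0,"z":-16,"ax":0,"ay":0,"az":0,"gripper":160}
    - {"x":-3,"y":-3,"z":-18.6,"ax":0,"ay":0,"az":0,"gripper":160}
    - {"x":-6,"y":-6,"z":-18.6,"ax":0,"ay":0,"az":0,"gripper":160}
    - {"x":-9,"y":-9,"z":-18.6,"ax":0,"ay":0,"az":0,"gripper":160}
    - {"x":-12,"y":-12,"z":-18.6,"ax":0,"ay":0,"az":0,"gripper":160}
    - {"x":-14.2,"y":-14,"z":-18.6,"ax":0,"ay":0,"az":0,"gripper":160}
    - {"x":-14.2,"y":-14,"z":-18.6,"ax":0,"ay":0,"az":0,"gripper":160}

```text
time: 28.45
eef_pos: [0.4771, -0.1412, 0.1997]
ee_rot: [180.0, -0.1, 0.0]
wrist_force: [0.3, 1.0, -0.3]
gripper_width: 0.0414
gripper_force: 12.0
```

```bash
python3 go.py .479,-.1435,.1465,180,0,0
python3 - <<'E'
from m import *
s=snap('scene');t=snap('top')
cv2.imwrite('pics/c11.png',np.hstack([cv2.resize(s['color'][130:220,280:380],(400,360),interpolation=cv2.INTER_CUBIC),cv2.resize(t['color'][190:260,320:400],(400,360),interpolation=cv2.INTER_CUBIC)]))
E
```

```text
now [ 0.4771 -0.1412  0.1997] [ 1.8e+02 -1.0e-01  0.0e+00] 28.4
x y z [0.18 0.23 5.32] ax ay az [ 0.  -0.1  0. ] rows 2
```

View pics/c11.png

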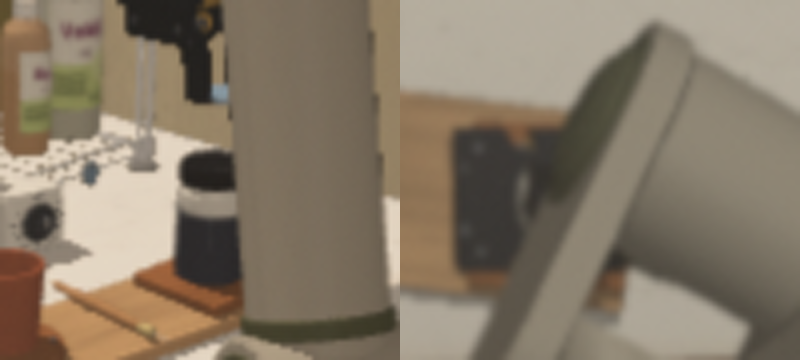

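The tile is held between the fingers above the lid, visible at scene crop (220,92).

>>> send_rows:
  increments:
    - {"x":0.18,"y":0.23,"z":2,"ax":0,"ay":0,"az":0,"gripper":160}
    - {"x":0.18,"y":0.23,"z":4,"ax":0,"ay":0,"az":0,"gripper":160}
    - {"x":0.18,"y":0.23,"z":4.9,"ax":0,"ay":0,"az":0,"gripper":160}
    - {"x":0.18,"y":0.23,"z":4.9,"ax":0,"ay":0,"az":0,"gripper":160}
    - {"x":0.18,"y":0.23,"z":4.9,"ax":0,"ay":0,"az":0,"gripper":160}

```text
time: 29.05
eef_pos: [0.4818, -0.1464, 0.1506]
ee_rot: [179.9, -0.1, -0.1]
wrist_force: [0.4, 0.1, 0.6]
gripper_width: 0.0413
gripper_force: 12.0
```

```bash
python3 go.py .479,-.1435,.1446,180,0,0
```

```text
now [ 0.4818 -0.1464  0.1506] [ 1.799e+02 -1.000e-01 -1.000e-01] 29.1
x y z [-0.28 -0.29  0.6 ] ax ay az [ 0.1 -0.1 -0.1] rows 1
```

>>> send_rows:
  increments:
    - {"x":-0.28,"y":-0.29,"z":0.2,"ax":0,"ay":0,"az":0,"gripper":160}
    - {"x":-0.28,"y":-0.29,"z":0.45,"ax":0,"ay":0,"az":0,"gripper":160}
    - {"x":-0.28,"y":-0.29,"z":0.55,"ax":0,"ay":0,"az":0,"gripper":160}
    - {"x":-0.28,"y":-0.29,"z":0.55,"ax":0,"ay":0,"az":0,"gripper":160}
    - {"x":-0.28,"y":-0.29,"z":0.55,"ax":0,"ay":0,"az":0,"gripper":160}

```text
time: 29.55
eef_pos: [0.4785, -0.143, 0.1448]
ee_rot: [179.9, -0.1, -0.1]
wrist_force: [0.4, -0.1, -0.1]
gripper_width: 0.0417
gripper_force: 12.0
```

```bash
python3 go.py .479,-.1435,.1446,180,0,0
```

```text
now [ 0.4785 -0.143   0.1448] [ 1.799e+02 -1.000e-01 -1.000e-01] 29.6
x y z [0.05 0.05 0.02] ax ay az [ 0.1 -0.1 -0.1] rows 1
```

No contact yet, so I'll ease down another 1 mm.

>>> send_rows:
  increments:
    - {"x":0.05,"y":0.05,"z":0.05,"ax":0,"ay":0,"az":0,"gripper":160}
    - {"x":0.05,"y":0.05,"z":0.1,"ax":0,"ay":0,"az":0,"gripper":160}
    - {"x":0.05,"y":0.05,"z":0.1,"ax":0,"ay":0,"az":0,"gripper":160}

```text
time: 29.85
eef_pos: [0.4792, -0.1434, 0.1445]
ee_rot: [179.9, -0.2, -0.1]
wrist_force: [-1.9, 2.8, 8.4]
gripper_width: 0.0414
gripper_force: 12.0
```

```bash
python3 go.py
```

```text
now [ 0.4792 -0.1434  0.1445] [ 1.799e+02 -2.000e-01 -1.000e-01] 29.9
```

Contact at 8 N. I'll release, rise, and retreat to the right front so both views are clear.

>>> send_rows:
  increments:
    - {"x":0,"y":0,"z":0,"ax":0,"ay":0,"az":0,"gripper":60}
    - {"x":0,"y":0,"z":0,"ax":0,"ay":0,"az":0,"gripper":60}
    - {"x":0,"y":0,"z":0,"ax":0,"ay":0,"az":0,"gripper":60}
    - {"x":0,"y":0,"z":0,"ax":0,"ay":0,"az":0,"gripper":60}
    - {"x":0,"y":0,"z":-2,"ax":0,"ay":0,"az":0,"gripper":60}
    - {"x":0,"y":0,"z":-5,"ax":0,"ay":0,"az":0,"gripper":60}
    - {"x":0,"y":0,"z":-9,"ax":0,"ay":0,"az":0,"gripper":60}
    - {"x":-2,"y":4,"z":-11,"ax":0,"ay":0,"az":0,"gripper":60}
    - {"x":-5,"y":8,"z":-11,"ax":0,"ay":0,"az":0,"gripper":60}
    - {"x":-8,"y":12,"z":-11,"ax":0,"ay":0,"az":0,"gripper":60}

```text
time: 30.85
eef_pos: [0.3976, -0.2644, 0.2542]
ee_rot: [179.9, -0.2, -0.0]
wrist_force: [0.7, -0.8, -0.0]
gripper_width: 0.0674
gripper_force: 0.0
```

>>> send_rows:
  increments:
    - {"x":-4,"y":3,"z":0,"ax":0,"ay":0,"az":0,"gripper":60}
    - {"x":-8,"y":6,"z":0,"ax":0,"ay":0,"az":0,"gripper":60}
    - {"x":-12,"y":9,"z":0,"ax":0,"ay":0,"az":0,"gripper":60}
    - {"x":-15,"y":13,"z":0,"ax":0,"ay":0,"az":0,"gripper":60}
    - {"x":-18,"y":17,"z":0,"ax":0,"ay":0,"az":0,"gripper":60}
    - {"x":-20,"y":20,"z":0,"ax":0,"ay":0,"az":0,"gripper":60}
    - {"x":-20,"y":20,"z":0,"ax":0,"ay":0,"az":0,"gripper":60}

```text
time: 31.55
eef_pos: [0.1958, -0.4659, 0.2527]
ee_rot: [179.9, -0.1, -0.3]
wrist_force: [-0.1, 0.6, -0.4]
gripper_width: 0.0672
gripper_force: 0.0
```

```bash
python3 go.py
python3 - <<'E'
from m import *
t=snap('top');s=snap('scene')
cv2.imwrite('pics/c12.png',np.vstack([cv2.resize(t['color'][180:260,235:435],(800,320),interpolation=cv2.INTER_CUBIC),cv2.resize(s['color'][150:220,240:440],(800,280),interpolation=cv2.INTER_CUBIC)]))
for p in blobs(t,(335,210,375,250),(80,10,80),(125,255,220))[:1]: print('tile',rect(p),onz(t,*rect(p)[0],.139))
for p in blobs(t,(335,210,375,250),(0,0,0),(180,255,75))[:1]: print('lid',p.min(0),p.max(0),onz(t,*rect(p)[0],.131))
g=cv2.cvtColor(t['color'],cv2.COLOR_BGR2GRAY)
E
```

```text
now [ 0.1958 -0.4659  0.2527] [ 1.799e+02 -1.000e-01 -3.000e-01] 31.6
tile ((356.375, 228.875), (15.5, 15.5), 90.0) [ 0.47983105 -0.14310892  0.139     ]
lid [344.375 218.875] [363.875 239.125] [ 0.48045424 -0.13707073  0.131     ]
```

View pics/c12.png

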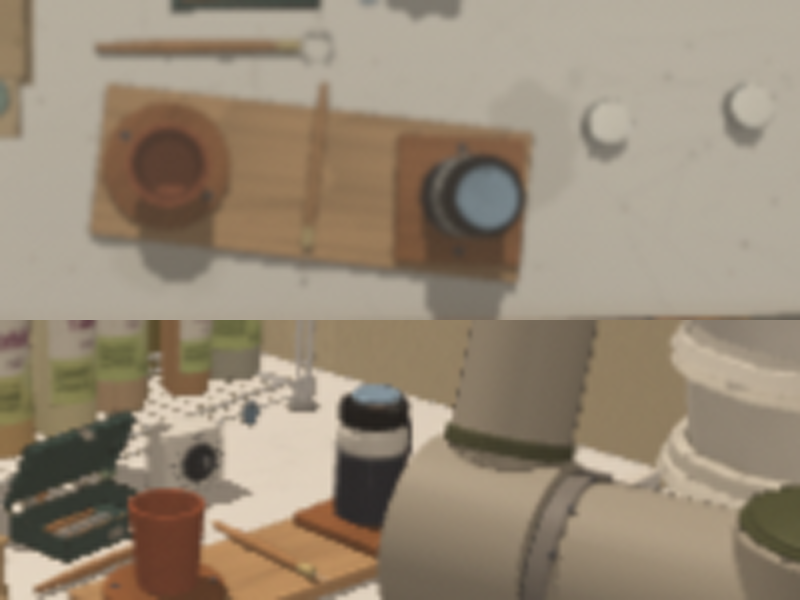

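The crop shows everything in place. The tile at (488,196) may be a few mm right of the lid centre, so I'll check that and the needle numerically.

Run:
```python
from m import *
from scipy.optimize import least_squares
t=snap('top');s=snap('scene')
def circ(P):
    f=lambda q:np.hypot(P[:,0]-q[0],P[:,1]-q[1])-q[2]
    r=least_squares(f,[*P.mean(0),.03],loss='soft_l1',f_scale=.001);return r.x.round(4)
hsv=cv2.cvtColor(cv2.resize(t['color'][205:255,330:380],None,fx=4,fy=4,interpolation=cv2.INTER_CUBIC),cv2.COLOR_BGR2HSV)
m=cv2.inRange(hsv,(0,0,0),(180,255,78))|cv2.inRange(hsv,(75,10,70),(130,255,255))
k=max(cv2.findContours(m,cv2.RETR_EXTERNAL,cv2.CHAIN_APPROX_NONE)[0],key=cv2.contourArea).reshape(-1,2)
p=(k+.5)/4-.5+[330,205]
W=np.array([onz(t,*q,.131)[:2] for q in p]);c=W.mean(0)
for lim in(.0,-.145):
    S=W[W[:,1]<lim];print('lid',circ(S),len(S))
T=blobs(t,(335,210,375,250),(75,10,70),(130,255,255))[0]
print('tile',circ(np.array([onz(t,*q,.139)[:2] for q in T])))
# cup mouth, needle ends (crop px /4)
for n,u,v,z in[('handle end',324,84,.024),('ferrule',306,250,.02),('cup rim',168.5,163,.096)]:print(n,onz(t,235+u/4,180+v/4,z).round(4))
```

```text
lid [ 0.4796 -0.1367  0.0307] 399
lid [ 0.4797 -0.1358  0.0319] 117
tile [ 0.4796 -0.1436  0.0219]
handle end [ 0.5701 -0.042   0.024 ]
ferrule [ 0.4411 -0.0253  0.02  ]
cup rim [0.5084 0.08   0.096 ]
```

Run:
```python
from m import *
t=snap('top');s=snap('scene')
g=t['color'].astype(int)
for v in(227,229,231): print([tuple(x) for x in g[v,336:372][:, [0,2]].tolist()])
print('pred lid edges at y of jar -.1445:',[np.round(proj(t,(.4787,-.1445+d,.131)),1) for d in(.031,-.031)],'tile',[np.round(proj(t,(.479,-.1434+d,.139)),1) for d in(.022,-.022)])
gs=s['color'].astype(int)
for v in(248-0,): pass
i0=150+395//4-80
for v in(167,168,169,170): print(v,[tuple(x) for x in gs[v,322:346][:, [0,2]].tolist()])
```

```text
[(64, 127), (64, 126), (63, 124), (60, 111), (54, 86), (50, 65), (59, 69), (74, 86), (79, 92), (65, 78), (51, 62), (48, 58), (60, 65), (92, 86), (119, 106), (129, 114), (130, 115), (130, 114), (130, 114), (130, 114), (131, 115), (132, 115), (134, 117), (135, 118), (135, 118), (136, 118), (134, 117), (121, 108), (88, 84), (68, 86), (94, 127), (130, 157), (143, 166), (144, 167), (144, 167), (145, 167)]
[(63, 125), (63, 125), (62, 120), (58, 103), (51, 77), (49, 61), (58, 68), (72, 84), (69, 81), (55, 67), (48, 58), (49, 58), (67, 69), (104, 96), (126, 111), (132, 116), (134, 117), (134, 117), (133, 116), (132, 116), (132, 115), (133, 116), (134, 117), (135, 118), (136, 119), (137, 119), (137, 119), (129, 113), (95, 89), (70, 79), (91, 114), (130, 153), (143, 165), (145, 167), (144, 167), (145, 167)]
[(61, 123), (62, 123), (61, 120), (59, 110), (52, 86), (48, 63), (53, 63), (64, 76), (69, 82), (59, 71), (48, 59), (47, 57), (58, 64), (91, 86), (119, 106), (133, 116), (135, 118), (135, 118), (135, 117), (135, 118), (135, 118), (135, 118), (135, 118), (137, 119), (136, 119), (137, 119), (1
[... 696 characters left out ...]
131), (156, 133), (156, 133), (155, 133), (150, 131), (140, 128), (133, 146), (126, 158), (113, 158), (110, 156), (104, 150), (100, 147)]
169 [(189, 223), (188, 222), (181, 215), (129, 158), (77, 94), (58, 66), (104, 95), (131, 114), (155, 132), (156, 133), (151, 129), (149, 127), (149, 128), (149, 128), (150, 128), (146, 125), (133, 116), (118, 109), (96, 101), (115, 138), (156, 192), (164, 201), (137, 173), (114, 158)]
170 [(189, 222), (185, 220), (161, 193), (89, 109), (44, 54), (38, 45), (58, 61), (84, 82), (108, 99), (114, 104), (112, 101), (113, 101), (118, 106), (120, 108), (116, 106), (111, 101), (101, 99), (86, 88), (54, 61), (69, 84), (128, 155), (176, 210), (175, 209), (169, 205)]
```

The needle sits within 2 mm of the midpoint and at −7.4° against the board's −7.6°. The tile sits about 2–3 mm off the lid centre, and the jar and cup are within a few mm of their bat centres. I'm handing in.

```bash
python3 -c "
from workcell import env
print(env.finish_job())"
```

```text
the job is handed in; nothing more can be done
None
```

The job is handed in at about 32 s of the 115 s limit: jar upright on the square bat, cup mouth-up on the round bat, needle flat, square and midway between them, and tile flat on the jar's lid, each within about 4 mm of centre by camera.

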